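# Turn the egg rack over and load the egg steamer

## Robot

A 6-joint arm with a two-finger parallel gripper is mounted at the origin on the work surface. World frame = base frame: x ahead of the robot, y to its left, z up, the work surface at z = 0. Lengths are in m, angles in rad, forces in N, time in s.
With the tool pointing down it reaches from about 0.225 to 0.875 m from the base axis. Payload 3.4 kg.
Tool frame: the origin (TCP) lies midway between the tips of the shut fingers; the grasp point (between the pads) lies 19 mm behind it (manip.grip_point_offset is the distance from the TCP to the grasp point, in m); z points along the fingers, y is the line along which they close (so a half turn about z gives the same grasp; the last joint's range is limited). The gripper opens to 85 mm and grips with 20 to 120 N. Pads are 22 mm wide; open, the fingers measure 114 mm over their backs; the gripper's body (76 mm by 85 mm) begins 54 mm behind the grasp point. The pads swing forward as they close: fully open they stand 13 mm farther back than shut.
Start: joints at [-1.395, 0.276, 1.505, -0, 1.361, -0.121], TCP at [0.168, -0.55, 0.231] pointing down, gripper open.
Joint ranges: [-2.89, 2.89], [-0.75, 2.08], [0.22, 2.7], [-1.18, 4.32], [0.11, 2.71], [-2.7, 2.7]. Speed limits (rad/s): [2.57, 2.57, 3.14, 3.14, 3.14, 3.14].

## Interface

Orientations are given as a unit quaternion [w, x, y, z].
In Python, from rig import manip gives the robot as it stands.
- The arm moves only by the shell command python3 -m handwheel 'ROWS' [FORCE]. ROWS is JSON, a list of rows, each an object with "translation": the shift along the tool's x, y, z in m, a list of three; "angular": the turn, a rotation vector about the tool's x, y, z in degrees, a list of three; "hand": the closure, from 0 (fully open) to 1 (shut). A call has 1 to 10 rows; each row shifts and turns the commanded pose from where the row before left it, along the tool's axes as they then stand; what a row does not reach is not made up. A row lasts 1/12 s, in which the tool goes at most 41.7 mm and 7.16 degrees, less where a joint would pass 70% of its speed; a pose out of reach is approached as far as the arm can. A call with a gripper value outside its range is refused whole. The fingers move at their own pace and stop on an object; FORCE is the grip in N (left out, the last holds). Time passes only in rows, so rows that do not move let the fingers close. It gives the time, the measured TCP pose, the force, the opening and the grip force at its end, in the units of the state.
- manip.get_state(): the state, without advancing time (a new reading comes with each control period).
- manip.get_image(name): name is "scene" or "top" or "wrist"; returns the picture (420x560x3 uint8, red, green, blue); there is no depth.
- manip.camera_info(name): a dict with "camera_matrix" (3x3 intrinsics, pixels), "eye" and "orientation" of the camera in the world; the wrist camera has in their place "tool_from_camera" (4x4, takes a point from camera to tool coordinates, whose origin is the TCP and whose axes are the flange's). Camera axes: x right, y down, z forward; pixel columns grow to the right and rows downward; lengths in m; the calibration is good to about 2 mm. A picture is of the moment at which its call begins: read the wrist's pose just before it. camera_info takes no time and is no camera call.
- manip.sign_off(): hands the job in; it is judged then, once.
The state is a dict: "clock": time; "qpos": joint angles; "qd": joint speeds; "effort": joint torques, N m; "position": TCP position; "ee_rot": TCP orientation; "contact_force": force on the tool from outside, world axes, zero at the start; "moment": the same for the moment, N m; "width": finger opening in m; "gripper_force": force on a finger pad.
Only numpy, scipy, OpenCV 4.12 (cv2) and the standard library are available. Lean on these libraries where they do the work, as an engineer would, in place of code of your own. Each camera call takes 0.05 s, during which the arm holds its last target. There are 200 camera calls.

## Task

Get the egg steamer on the demonstration counter ready. Its reversible rack lies on it flat side up: take the rack off, turn it over and seat it again, ribbed egg side up, handle at the same end as before, flat and fully down over its three locating pins. Then load every egg from the rolling dispenser (the next one rolls down to the front when you take one), each lying in a cell of its own, set down gently and not dropped or squeezed hard; once all the eggs are in, turn the timer knob clockwise to its stop. Leave the measuring cup, the salt jar and the spoon where they are.

Things in the scene. Friction and masses are not known exactly. Their poses are not given: they have to be found in the camera images.
- steamer: electric egg steamer, fixed: white base with a steel rim. Origin: on the counter under the middle of the rack's seat; x across, y along it towards the end that the rack's handle overhangs, z up. The level rim, 128 mm wide, is 48 mm above the counter from y = -134 to +114 mm; nothing lies beyond +114. In it is an open basin, 86 x 195 mm, 23 mm deep. Beyond -134 mm: the lower control deck.
- single_pin (a point): foot of the single locating pin, on the rim near the handle end. All three pins are 9 mm thick, round-topped and stand 9.5 mm above the rim.
- pin_pair (a point): on the rim at the other end, midway between the two other locating pins, which stand 24 mm to either side (along the steamer's x), 208 mm from the single pin
- seat (a point): where the rack's origin must be when it is seated, with the steamer's axes (y towards the handle end); 51 mm above the counter
- handle_end (a point): where the middle of the rack's handle bar must be when the rack is seated, 152 mm from seat along the steamer's y
- rack: reversible steel egg rack, loose, about 0.55 kg: a plate 92 mm wide (x), 228 long (y), 6 thick, wire loop handle beyond its +y end. Origin: centre of the plate, mid-thickness; z out of the egg side: down at the start, up when done. Egg side: cross ribs 10 mm high, 46 mm apart, and side lips 6 mm high make four cells. Other side flat. A 13 mm square hole at y = 104 mm fits the single pin.
- rack_handle (a point): middle of the handle bar, 152 mm from the rack's origin, in its plane, with its axes: a round wire 9 mm thick along x, 43 mm free between the side wires, 33 mm between bar and plate. Gripped lightly (20 N) across the bar, the rack swings about it by its weight; gripped hard (100 N) it holds some 20 degrees off hanging, less if jerked. Seated, the bar overhangs the steamer, free all round.
- notch_edge (a point): middle of the plate's other end (y = -114 mm, mid-thickness), 266 mm from the handle bar, with the rack's axes. In this edge are two open notches, 13 mm wide and 18 mm deep, at 24 mm to either side: they fit over the pair of pins, either face up, but only with the handle at the steamer's handle end.
- cell1 (a point): middle of the floor of the cell nearest the handle (rack's y = 69 mm), 3 mm above the rack's origin. An egg lies in a cell along the rack's x, its centre 21.5 mm above this floor, 24.5 mm above the rack's origin. The other cells are at y = 23, -23 and -69 mm.
- timer (a joint): timer knob on the steamer's control deck, in rad: off at 0, it grows as the knob is turned clockwise seen from above, to a stop at 1.5. Starts between 0 and 0.3. Stays where it is left; turns easily (0.03 N m).
- timer_grip (a point): point to grip on the timer knob: on its upright axis, in the middle of its grip, a bar 14 mm thick (this point's y), 42 mm long (its x) and 32 mm high; turns with the knob. 25 mm or more are free beside the bar.
- left_stop (a point): centre of an egg lying at the front stop of the left lane of the dispenser (fixed, white plastic, two lanes 98 mm apart, rails sloping 12 degrees down towards the robot), 60 mm above the counter. x: up the lanes, y: along the eggs. The end egg's ends are free above lips 8 mm high, 34 mm from the lane's middle; tall guards begin 28 mm up the lane. The next egg rolls down when one is taken.
- right_stop (a point): the same point of the dispenser's right lane
- egg1: a brown hen's egg, rigid, 65 g, 60 mm long and 43 mm thick, with round ends; it rolls easily and cracks if the fingers squeeze it with over 80 N. Origin: its centre; y runs along its length. Starts at the left lane's stop.
- egg2: a brown hen's egg, rigid, 65 g, 60 mm long and 43 mm thick, with round ends; it rolls easily and cracks if the fingers squeeze it with over 80 N. Origin: its centre; y runs along its length. Starts second in the left lane.
- egg3: a brown hen's egg, rigid, 65 g, 60 mm long and 43 mm thick, with round ends; it rolls easily and cracks if the fingers squeeze it with over 80 N. Origin: its centre; y runs along its length. Starts third in the left lane, if it is there.
- egg4: a brown hen's egg, rigid, 65 g, 60 mm long and 43 mm thick, with round ends; it rolls easily and cracks if the fingers squeeze it with over 80 N. Origin: its centre; y runs along its length. Starts at the right lane's stop, if it is there.
- cup: bystander: clear plastic measuring cup, 60 mm wide, 65 mm high, behind the steamer; origin under its middle
- salt: bystander: glass salt jar with a steel cap, 48 mm wide, 95 mm high, between the robot and the dispenser; origin under its middle
- spoon: bystander: spoon with a wooden handle, 200 mm long, lying left of the dispenser; origin under its middle
Mind the look-alikes: they are no part of the job. Leave any purple look-alike of the egg2 alone.

How it is judged:
By the outcome, as a careful person would: the job done as asked, in the order asked, and still so for the second after the job is handed in, with the robot touching nothing.
Of egg3, egg4 only 1 to 2 are there at a start; the rules pass over those that are not, and their reading is None.
At some moment in a run one of rack, egg1, egg2 may be knocked a few centimetres aside while the robot is not near it.
It also fails if it takes over 210 s, if anything falls off the work surface, if the arm or the gripper's body presses on something with over 40 N, if the wrist force passes 120 N, or if a joint passes its speed limit or range.

## Working session

There is one attempt and no reset: what is moved stays moved. The work goes in short steps, Python scripts to look and compute and a shell command to move; the robot and the scene stay as the last step left them, time stands still between calls to the robot, and variables do not carry over. Pictures are saved under pics/ and viewed, at most 14 in all, crops included, and the job is handed in when it is done.

```bash
ls; mkdir -p pics; python3 - <<'E'
from rig import manip
import cv2,json
print(manip.get_state())
for n in ("scene","top","wrist"):
    im=manip.get_image(n); cv2.imwrite(f"pics/{n}0.png",im[...,::-1]); print(n,manip.camera_info(n))
E
```

```text
pics
{'clock': 0.0, 'qpos': array([-1.39495859e+00,  2.76580422e-01,  1.50614542e+00, -2.19083728e-05,
        1.36065966e+00, -1.21015808e-01]), 'qd': array([-0.00070745,  0.0005498 , -0.00044681,  0.00198278, -0.00014408,
        0.00025281]), 'effort': array([-2.66627707e-03, -4.16778374e+01, -2.45804197e+01, -1.93260153e-04,
        1.08545437e-02, -3.37359239e-06]), 'position': array([ 0.1680814 , -0.54933856,  0.23044311]), 'ee_rot': array([-8.95794246e-04,  9.89004218e-01,  1.47884595e-01, -3.52759285e-05]), 'contact_force': array([-0.09672278, -0.30505098,  1.090857  ]), 'moment': array([ 0.02453524, -0.04968   , -0.04322765]), 'gripper_force': 0.0, 'width': 0.08512925955378403}
scene {'camera_matrix': array([[456.98808363,   0.        , 277.5887225 ],
       [  0.        , 456.98808363, 208.63300037],
       [  0.        ,   0.        ,   1.        ]]), 'eye': array([ 1.26580593, -0.22338651,  0.93246222]), 'orientation': array([-0.30585539,  0.78267549,  0.50298591, -0.20217992])}
top {'camera_matrix': array([[520.52005198,   0.        , 288.380993  ],
       [  0.        , 520.52005198, 219.94584181],
       [  0.        ,   0.        ,   1.        ]]), 'eye': array([0.34296471, 0.06452353, 1.20763226]), 'orientation': array([-0.06584725,  0.70942304, -0.70016623,  0.04637176])}
wrist {'camera_matrix': array([[320.53951175,   0.        , 279.88436049],
       [  0.        , 320.53951175, 210.15855224],
       [  0.        ,   0.        ,   1.        ]]), 'tool_from_camera': array([[-8.12702348e-04, -9.58305637e-01, -2.85744019e-01,
         7.19590252e-02],
       [ 9.99999472e-01, -9.58295761e-04,  3.69695615e-04,
         3.15735125e-04],
       [-6.28108674e-04, -2.85743568e-01,  9.58305911e-01,
        -1.42960951e-01],
       [ 0.00000000e+00,  0.00000000e+00,  0.00000000e+00,
         1.00000000e+00]])}
```

View pics/top0.png

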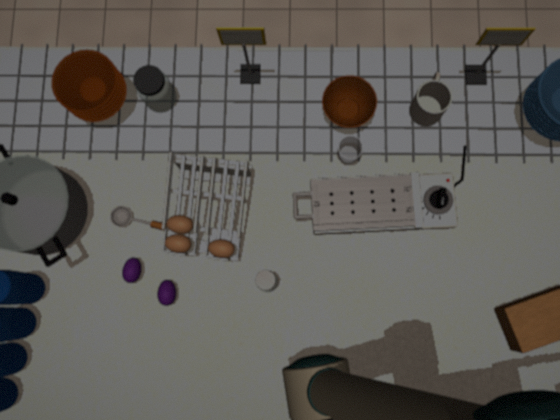

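View pics/scene0.png

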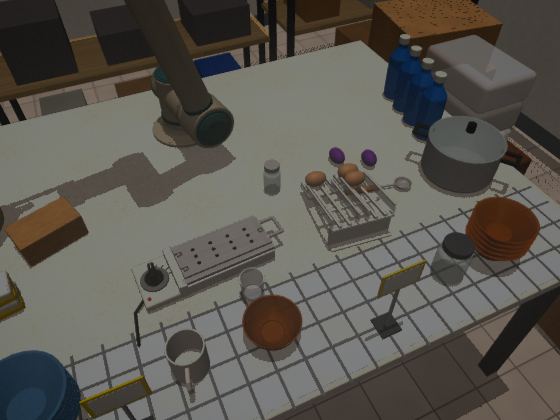

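The top view shows brown eggs at (179,243), (180,224) and (222,248), so egg1, egg2 and egg4. Purple look-alikes are at (132,270) and (166,292), to be left alone. The rack handle is at (302,205) and the knob at (438,199). A large jar at (150,80) could be taken for the salt at (266,280), and a mug at (432,97) for the cup at (349,151). I choose the brown eggs and the rack on the white steamer, and check them in one close crop.

```bash
cat > h.py <<'E'
import numpy as np, cv2
from rig import manip
from scipy.spatial.transform import Rotation as R
def q2R(q): return R.from_quat(np.r_[q[1:],q[0]]).as_matrix()
def cam(n,st=None):
    c=manip.camera_info(n)
    if n!="wrist": return c["camera_matrix"],q2R(c["orientation"]),np.array(c["eye"])
    st=st or manip.get_state(); T=c["tool_from_camera"]; Rt=q2R(st["ee_rot"])
    return c["camera_matrix"],Rt@T[:3,:3],st["position"]+Rt@T[:3,3]
def pix2w(C,uv,z):
    K,Rc,e=C; d=Rc@np.linalg.inv(K)@np.r_[uv,1]; return e+d*(z-e[2])/d[2]
def w2pix(C,P):
    K,Rc,e=C; p=K@(Rc.T@(np.array(P)-e)); return p[:2]/p[2]
def snap(n,f,crop=None,s=1):
    st=manip.get_state(); im=manip.get_image(n)[...,::-1]
    if crop: im=im[crop[1]:crop[3],crop[0]:crop[2]]
    im=cv2.resize(im,None,fx=s,fy=s,interpolation=cv2.INTER_CUBIC)
    im=(255*(im/255.)**0.6).astype(np.uint8); cv2.imwrite("pics/"+f,im); return cam(n,st)
def plan(p=None,yaw=None,tilt=None):
    """remaining tool-frame shift (mm) and rotvec (deg); yaw = heading of tool x, tool pointing down"""
    st=manip.get_state(); Rt=q2R(st["ee_rot"])
    t=np.zeros(3) if p is None else Rt.T@(np.array(p)-st["position"])
    r=np.zeros(3)
    if yaw is not None:
        Rd=R.from_euler('z',yaw,degrees=True).as_matrix()@np.diag([1,-1,-1.])
        r=R.from_matrix(Rt.T@Rd).as_rotvec(degrees=True)
    x=Rt[:,0]; print("shift mm",(t*1e3).round(1),"rot deg",r.round(2),"| pos",st["position"].round(4),"yaw",np.degrees(np.arctan2(x[1],x[0])).round(2),"q",st["qpos"].round(2),"F",st["contact_force"].round(1),"w",round(st["width"],4),"g",round(st["gripper_force"],1),"t",round(st["clock"],2))
E
python3 - <<'E'
from h import *
C=snap("top","top1.png",(110,140,470,300),2.2)
for n,uv,z in [("handle",(302,205),.051),("knob",(438,199),.06),("eggL",(179,243),.06),("eggR",(222,248),.06),("salt",(266,280),.09)]: print(n,pix2w(C,uv,z).round(3))
E
```

```text
handle [0.563 0.068 0.051]
knob [ 0.578 -0.236  0.06 ]
eggL [0.472 0.341 0.06 ]
eggR [0.462 0.244 0.06 ]
salt [0.391 0.143 0.09 ]
```

View pics/top1.png

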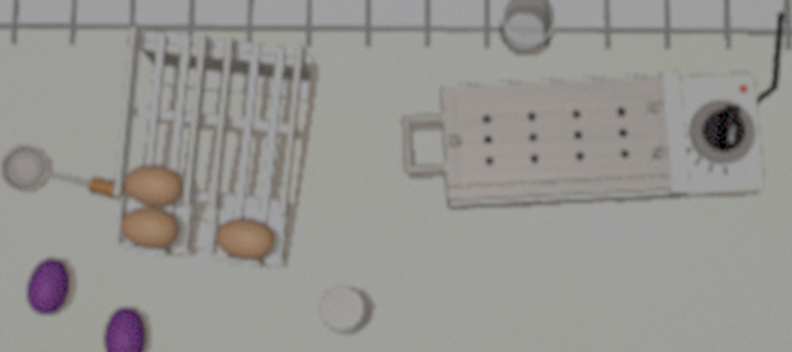

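The crop confirms three brown eggs: crop (150,228) and (153,186) in the left lane, (245,240) in the right. The purple ones lie loose. The rack is on its pins: single pin at (456,140), pair at (655,106) and (657,153), handle bar at (407,145).

```bash
python3 - <<'E'
from h import *
C=cam("top")
f=lambda u,v,z:pix2w(C,(u/2.2+110,v/2.2+140),z)
s=f(456,140,.055);a=f(655,106,.055);b=f(657,153,.055);m=(a+b)/2;h=f(407,145,.051)
print(s,a,b,m,h,"dist",np.linalg.norm(s-m),np.linalg.norm(h-m))
d=s-m; print("axis yaw",np.degrees(np.arctan2(d[1],d[0])), "knob",f(722,128,.07))
e1=f(150,228,.06);e4=f(245,240,.06);print(e1,e4,np.degrees(np.arctan2(*(e1-e4)[[1,0]])),np.linalg.norm(e1-e4))
plan(h+[0,0,.2],0)
E
```

```text
[0.56537838 0.03329377 0.055     ] [ 0.60286455 -0.16991533  0.055     ] [ 0.55399607 -0.17091682  0.055     ] [ 0.57843031 -0.17041608  0.055     ] [0.56041104 0.08343491 0.051     ] dist 0.20412754300018118 0.25452115488495114
axis yaw 93.66599773328662 knob [ 0.57747693 -0.23336734  0.07      ]
[0.47047001 0.34266438 0.06      ] [0.45947324 0.24557177 0.06      ] 83.53817979711486 0.09771338186034446
shift mm [ 560.3 -490.6  -19.6] rot deg [-0.06  0.   17.  ] | pos [ 0.1681 -0.5496  0.2308] yaw 17.0 q [-1.4   0.28  1.51 -0.    1.36 -0.12] F [-1.2  0.5 -0.4] w 0.0852 g 0.0 t 0.2
```

```bash
r='{"translation":[0.031,-0.0275,-0.001],"angular":[0,0,0],"hand":0.5}'
python3 -m handwheel '[{"translation":[0.031,-0.0272,-0.001],"angular":[0,0,0],"hand":0.5},{"translation":[0.031,-0.0272,-0.001],"angular":[0,0,0],"hand":0.5},{"translation":[0.031,-0.0272,-0.001],"angular":[0,0,0],"hand":0.5},{"translation":[0.031,-0.0272,-0.001],"angular":[0,0,0],"hand":0.5},{"translation":[0.031,-0.0272,-0.001],"angular":[0,0,0],"hand":0.5},{"translation":[0.031,-0.0272,-0.001],"angular":[0,0,0],"hand":0.5},{"translation":[0.031,-0.0272,-0.001],"angular":[0,0,0],"hand":0.5},{"translation":[0.031,-0.0272,-0.001],"angular":[0,0,0],"hand":0.5},{"translation":[0.031,-0.0272,-0.001],"angular":[0,0,0],"hand":0.5}]' 20
python3 -m handwheel '[{"translation":[0.031,-0.0272,-0.001],"angular":[0,0,0],"hand":0.5},{"translation":[0.031,-0.0272,-0.001],"angular":[0,0,0],"hand":0.5},{"translation":[0.031,-0.0272,-0.001],"angular":[0,0,0],"hand":0.5},{"translation":[0.031,-0.0272,-0.001],"angular":[0,0,0],"hand":0.5},{"translation":[0.031,-0.0272,-0.001],"angular":[0,0,0],"hand":0.5},{"translation":[0.031,-0.0272,-0.001],"angular":[0,0,0],"hand":0.5},{"translation":[0.031,-0.0272,-0.001],"angular":[0,0,0],"hand":0.5},{"translation":[0.031,-0.0272,-0.001],"angular":[0,0,0],"hand":0.5},{"translation":[0,0,0],"angular":[0,0,6.6],"hand":0.5},{"translation":[0,0,0],"angular":[0,0,6.7],"hand":0.5}]'
python3 - <<'E'
from h import *
plan([.5604,.0834,.251],3.7)
E
```

```text
clock: 0.95
position: [0.3639, -0.2323, 0.2404]
ee_rot: [0.0, 0.989, 0.148, 0.0]
contact_force: [0.5, -0.0, 0.8]
width: 0.0426
gripper_force: 0.0
clock: 1.78
position: [0.5378, 0.0489, 0.2477]
ee_rot: [-0.0, 0.999, 0.032, -0.0]
contact_force: [0.4, 0.1, -0.4]
width: 0.0425
gripper_force: 0.0
shift mm [ 24.8 -33.   -3.3] rot deg [-0.01  0.03 -0.06] | pos [0.5378 0.0489 0.2477] yaw 3.64 q [-0.04  0.21  1.55  0.    1.38  1.47] F [ 0.4  0.1 -0.4] w 0.0425 g 0.0 t 1.78
```

```bash

python3 -m handwheel '[{"translation":[0.0124,-0.0165,0.03],"angular":[0,0,0],"hand":0.65},{"translation":[0.0124,-0.0165,0.03],"angular":[0,0,0],"hand":0.65},{"translation":[0,0,0],"angular":[0,0,0],"hand":0.65},{"translation":[0,0,0],"angular":[0,0,0],"hand":0.65}]'
python3 - <<'E'
from h import *
plan([.5604,.0834,.251],3.7)
C=snap("wrist","w1.png",None,1.4)
for P in ([.5604,.0834,.051],[.5654,.0333,.0575],[.6029,-.1699,.055],[.5540,-.1709,.055]): print((w2pix(C,P)*1.4).round(0))
E
```

```text
clock: 2.12
position: [0.5583, 0.0814, 0.1863]
ee_rot: [0.0, 0.999, 0.033, -0.002]
contact_force: [-0.0, -0.5, 0.6]
width: 0.0296
gripper_force: 0.0
shift mm [  1.9  -1.8 -64.7] rot deg [0.01 0.28 0.09] | pos [0.5583 0.0814 0.1863] yaw 3.79 q [ 0.02  0.29  1.6  -0.    1.26  1.53] F [-0.  -0.5  0.6] w 0.0296 g 0.0 t 2.12
[388. 274.]
[469. 273.]
[805. 234.]
[781. 310.]
```

View pics/w1.png

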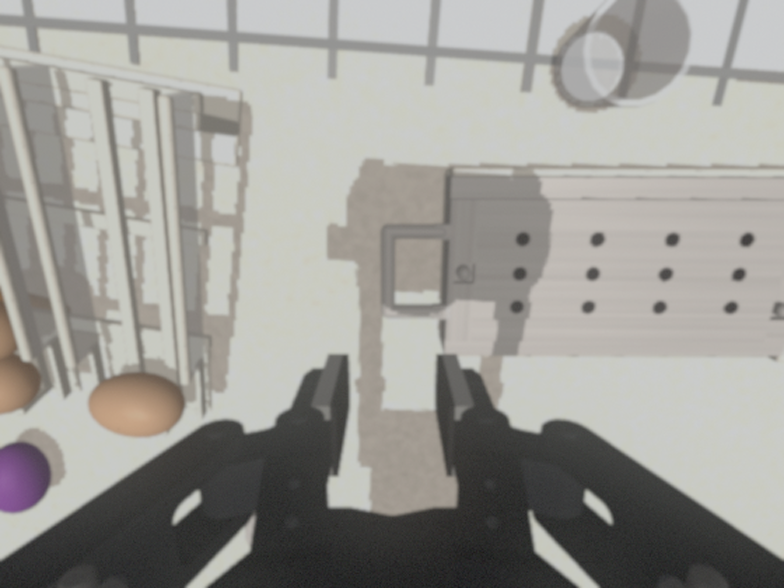

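The wrist view shows the handle bar's middle at (388,270), the single pin in its hole at (464,272) and one pair pin at (780,311). Nothing blocks the handle.

```bash
python3 - <<'E'
from h import *
C=cam("wrist")
f=lambda u,v,z:pix2w(C,(u/1.4,v/1.4),z)
h=f(388,269.5,.051); s=f(464,272,.056); print(h,s,f(780,311,.056))
plan([h[0],h[1],.032],3.7)
E
```

```text
[0.56398277 0.08294737 0.051     ] [0.56665462 0.0351096  0.056     ] [ 0.55398958 -0.1718597   0.056     ]
shift mm [  5.2  -1.9 155.9] rot deg [0.03 0.1  0.05] | pos [0.5592 0.0809 0.1879] yaw 3.75 q [ 0.02  0.29  1.6  -0.    1.26  1.53] F [ 0.  -0.6  0.3] w 0.03 g 0.0 t 2.17
```

```bash

python3 -m handwheel '[{"translation":[0.0052,-0.0019,0.036],"angular":[0,0,0],"hand":0.65},{"translation":[0,0,0.036],"angular":[0,0,0],"hand":0.65},{"translation":[0,0,0.036],"angular":[0,0,0],"hand":0.65},{"translation":[0,0,0.028],"angular":[0,0,0],"hand":0.65},{"translation":[0,0,0.019],"angular":[0,0,0],"hand":0.65},{"translation":[0,0,0],"angular":[0,0,0],"hand":0.65},{"translation":[0,0,0],"angular":[0,0,0],"hand":1},{"translation":[0,0,0],"angular":[0,0,0],"hand":1},{"translation":[0,0,0],"angular":[0,0,0],"hand":1},{"translation":[0,0,0],"angular":[0,0,0],"hand":1}]' 30
python3 - <<'E'
from h import *
plan([.5640,.0829,.032],3.5)
E
```

```text
clock: 3.0
position: [0.5661, 0.083, 0.0353]
ee_rot: [0.0, 0.999, 0.032, 0.002]
contact_force: [-0.0, -1.0, 2.7]
width: 0.0078
gripper_force: 29.6
shift mm [-2.1 -0.1  3.3] rot deg [ 0.03 -0.23  0.21] | pos [0.5661 0.083  0.0353] yaw 3.71 q [ 0.02  0.44  1.79 -0.    0.91  1.53] F [-0.  -1.   2.7] w 0.0078 g 29.6 t 3.0
```

```bash

python3 -m handwheel '[{"translation":[0,0.0005,-0.0104],"angular":[0,0,0],"hand":1},{"translation":[0,0.001,-0.0208],"angular":[0,0,0],"hand":1},{"translation":[0,0.0045,-0.0203],"angular":[0,0,0],"hand":1},{"translation":[0,0.0045,-0.0203],"angular":[0,0,0],"hand":1},{"translation":[0,0.008,-0.0193],"angular":[0,0,0],"hand":1},{"translation":[0,0.008,-0.0193],"angular":[0,0,0],"hand":1},{"translation":[0,0.0109,-0.0178],"angular":[0,0,0],"hand":1},{"translation":[0,0.0109,-0.0178],"angular":[0,0,0],"hand":1},{"translation":[0,0.0135,-0.0158],"angular":[0,0,0],"hand":1},{"translation":[0,0.0135,-0.0158],"angular":[0,0,0],"hand":1}]'
python3 -m handwheel '[{"translation":[0,0.0158,-0.0136],"angular":[0,0,0],"hand":1},{"translation":[0,0.0158,-0.0136],"angular":[0,0,0],"hand":1},{"translation":[0,0.0178,-0.0109],"angular":[0,0,0],"hand":1},{"translation":[0,0.0178,-0.0109],"angular":[0,0,0],"hand":1},{"translation":[0,0.0193,-0.008],"angular":[0,0,0],"hand":1},{"translation":[0,0.0193,-0.008],"angular":[0,0,0],"hand":1},{"translation":[0,0.0203,-0.006],"angular":[0,0,0],"hand":1},{"translation":[0,0.0203,-0.006],"angular":[0,0,0],"hand":1},{"translation":[0,0.018,-0.006],"angular":[0,0,0],"hand":1},{"translation":[0,0.016,-0.01],"angular":[0,0,0],"hand":1}]'
python3 -m handwheel '[{"translation":[0,0.004,-0.012],"angular":[0,0,0],"hand":1},{"translation":[0,0,-0.012],"angular":[0,0,0],"hand":1},{"translation":[0,0,-0.015],"angular":[0,0,0],"hand":1},{"translation":[0,0,-0.015],"angular":[0,0,0],"hand":1},{"translation":[0,0,-0.015],"angular":[0,0,0],"hand":1},{"translation":[0,0,-0.01],"angular":[0,0,0],"hand":1},{"translation":[0,0,-0.005],"angular":[0,0,0],"hand":1},{"translation":[0,0,0],"angular":[0,0,0],"hand":1}]'
python3 - <<'E'
from h import *
plan([.5640,.0829,.032],3.5)
C=snap("scene","s2.png",(80,100,420,340),2.2)
E
```

```text
clock: 3.83
position: [0.5694, 0.0103, 0.2138]
ee_rot: [-0.003, 0.999, 0.032, 0.001]
contact_force: [0.4, 4.5, 0.4]
width: 0.0074
gripper_force: 29.3
clock: 4.67
position: [0.58, -0.1723, 0.305]
ee_rot: [-0.0, 0.999, 0.032, -0.0]
contact_force: [0.4, -0.0, -5.9]
width: 0.0077
gripper_force: 29.9
clock: 5.33
position: [0.5814, -0.176, 0.3892]
ee_rot: [0.001, 0.999, 0.032, 0.001]
contact_force: [0.9, 0.4, -6.0]
width: 0.0075
gripper_force: 29.8
shift mm [  -1.3 -260.   356.8] rot deg [ 0.07 -0.1   0.21] | pos [ 0.5814 -0.176   0.3892] yaw 3.71 q [-0.41  0.29  1.11 -0.    1.74  1.1 ] F [ 0.9  0.4 -6. ] w 0.0075 g 29.8 t 5.33
```

View pics/s2.png

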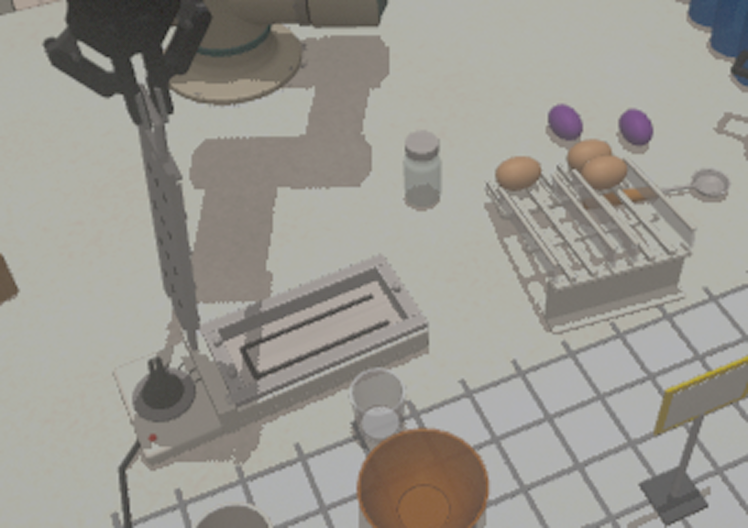

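The picture shows the rack hanging straight from the gripper, clear of the base. The single pin is visible at crop (397,290) and all eggs are still in place. Now I make the half turn.

```bash

python3 -m handwheel '[{"translation":[0,0,0],"angular":[0,0,-2],"hand":1},{"translation":[0,0,0],"angular":[0,0,-4],"hand":1},{"translation":[0,0,0],"angular":[0,0,-6],"hand":1},{"translation":[0,0,0],"angular":[0,0,-7],"hand":1},{"translation":[0,0,0],"angular":[0,0,-7],"hand":1},{"translation":[0,0,0],"angular":[0,0,-7],"hand":1},{"translation":[0,0,0],"angular":[0,0,-7],"hand":1},{"translation":[0,0,0],"angular":[0,0,-7],"hand":1},{"translation":[0,0,0],"angular":[0,0,-7],"hand":1},{"translation":[0,0,0],"angular":[0,0,-7],"hand":1}]'
python3 -m handwheel '[{"translation":[0,0,0],"angular":[0,0,-7],"hand":1},{"translation":[0,0,0],"angular":[0,0,-7],"hand":1},{"translation":[0,0,0],"angular":[0,0,-7],"hand":1},{"translation":[0,0,0],"angular":[0,0,-7],"hand":1},{"translation":[0,0,0],"angular":[0,0,-7],"hand":1},{"translation":[0,0,0],"angular":[0,0,-7],"hand":1},{"translation":[0,0,0],"angular":[0,0,-7],"hand":1},{"translation":[0,0,0],"angular":[0,0,-7],"hand":1},{"translation":[0,0,0],"angular":[0,0,-7],"hand":1},{"translation":[0,0,0],"angular":[0,0,-7],"hand":1}]'
python3 -m handwheel '[{"translation":[0,0,0],"angular":[0,0,-7],"hand":1},{"translation":[0,0,0],"angular":[0,0,-7],"hand":1},{"translation":[0,0,0],"angular":[0,0,-7],"hand":1},{"translation":[0,0,0],"angular":[0,0,-7],"hand":1},{"translation":[0,0,0],"angular":[0,0,-7],"hand":1},{"translation":[0,0,0],"angular":[0,0,-4],"hand":1},{"translation":[0,0,0],"angular":[0,0,-2],"hand":1},{"translation":[0,0,0],"angular":[0,0,0],"hand":1},{"translation":[0,0,0],"angular":[0,0,0],"hand":1}]'
python3 - <<'E'
from h import *
C=snap("top","t2.png",(290,150,460,260),4.4)
plan([.5814,-.176,.389],183.7)
# where pins of the pair are expected and what's visible: project
for P in ([.6029,-.1709,.0575],[.5540,-.1719,.0575],[.5667,.0351,.0575]):
    print(((w2pix(C,P)-[290,150])*4.4).round())
E
```

```text
clock: 6.22
position: [0.5807, -0.1757, 0.3863]
ee_rot: [-0.001, 0.843, 0.538, -0.001]
contact_force: [0.0, 0.4, -6.2]
width: 0.0075
gripper_force: 29.8
clock: 7.05
position: [0.5807, -0.1758, 0.3863]
ee_rot: [-0.002, 0.382, 0.924, -0.0]
contact_force: [-0.2, -0.0, -5.8]
width: 0.0081
gripper_force: 29.8
clock: 7.8
position: [0.5809, -0.1759, 0.3868]
ee_rot: [-0.001, 0.038, 0.999, 0.0]
contact_force: [0.5, 0.5, -5.3]
width: 0.0076
gripper_force: 29.8
shift mm [-0.4 -0.1 -2. ] rot deg [ 0.02 -0.1  -8.05] | pos [ 0.581  -0.1759  0.387 ] yaw 175.65 q [-0.41  0.29  1.12 -0.    1.74 -1.9 ] F [-0.3  0.2 -6.1] w 0.0075 g 29.8 t 7.85
[521. 167.]
[525. 261.]
[117. 232.]
```

View pics/t2.png

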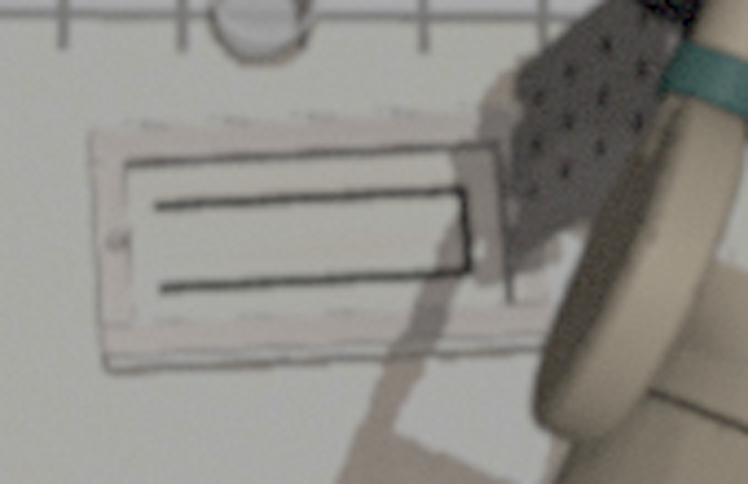

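The top view shows the bare base with the single pin at crop (118,241). The rack's flat side faces the handle end, and I still owe 8 degrees of turn.

```bash

python3 -m handwheel '[{"translation":[0,0,0],"angular":[0,0,-4],"hand":1},{"translation":[0,0,0],"angular":[0,0,-4],"hand":1},{"translation":[0,0,0],"angular":[0,0,0],"hand":1},{"translation":[0,0,0],"angular":[0,0,0],"hand":1}]' 
python3 - <<'E'
from h import *
plan([.5814,-.176,.389],183.7)
print(pix2w(cam("top"),(290+118/4.4,150+241/4.4),.053))
print(pix2w(cam("scene"),(80+397/2.2,100+290/2.2),.053))
C=snap("wrist","w2.png",None,1.4)
for P in ([.6029,-.1709,.0575],[.5540,-.1719,.0575],[.5667,.0351,.0575]): print((w2pix(C,P)*1.4).round(0))
E
```

```text
clock: 8.18
position: [0.5812, -0.176, 0.3876]
ee_rot: [-0.0, -0.031, 1.0, 0.0]
contact_force: [-0.4, -0.2, -5.5]
width: 0.0075
gripper_force: 29.8
shift mm [-0.2 -0.1 -1.4] rot deg [ 0.01 -0.04 -0.12] | pos [ 0.5812 -0.176   0.3876] yaw -176.42 q [-0.41  0.29  1.11 -0.    1.74 -2.04] F [-0.4 -0.2 -5.5] w 0.0075 g 29.8 t 8.18
[0.56314602 0.03424636 0.053     ]
[0.56958316 0.0358856  0.053     ]
[396. 253.]
[398. 207.]
[593. 231.]
```

View pics/w2.png

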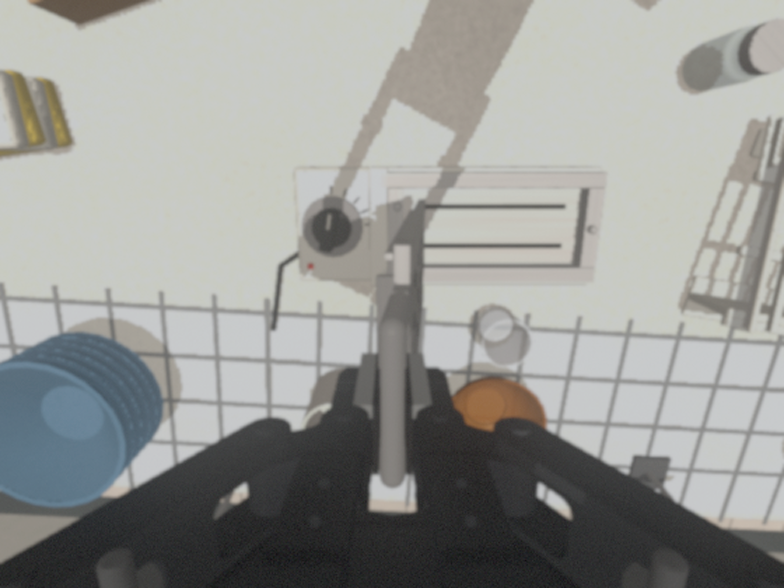

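The wrist view shows the rack edge-on at u≈393–420, hanging with its bottom a little toward the handle end (right), ribs on the left side as wanted. The bar runs from about v=318 to v=485.

```bash

python3 - <<'E'
from h import *
K,Rc,e=cam("wrist"); st=manip.get_state(); Rt=q2R(st["ee_rot"])
T=lambda p:w2pix((K,Rc,e),st["position"]+Rt@np.array(p))*1.4
for o in (-.003,0,.003):
  print(o,T([.0305+o,0,-.016]).round(1),T([-.0305+o,0,-.016]).round(1),"outer top",T([.0305+o,0,-.0205]).round(1),T([-.0305+o,0,-.0205]).round(1))
print("bottom edge", [T([0,y,.234]).round(0) for y in (0,.02)], T([.046,.02,.234]),T([-.046,.02,.234]))
im=cv2.imread("pics/w2.png")[180:500,340:460]
cv2.imwrite("pics/w2c.png",cv2.resize(im,None,fx=1.8,fy=1.8))
E
```

```text
-0.003 [393.9 320.2] [393.8 489.3] outer top [394.  325.5] [393.9 498.9]
0 [393.9 310.7] [393.8 481.9] outer top [394.  315.8] [393.9 491.4]
0.003 [393.9 301.2] [393.8 474.4] outer top [394.  305.9] [393.9 483.7]
bottom edge [array([393., 250.]), array([416., 250.])] [417.03977532 194.94605417] [415.44284353 301.59057203]
```

View pics/w2c.png

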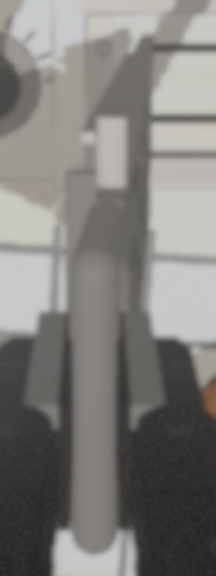

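```bash

python3 - <<'E'
from h import *
plan([.580,-.212,.308],183.6)
E
```

```text
shift mm [  3.5 -35.9  79.7] rot deg [ 0.   -0.02 -0.01] | pos [ 0.5813 -0.1759  0.3877] yaw -176.41 q [-0.41  0.29  1.11 -0.    1.74 -2.04] F [ 0.3  0.1 -5.6] w 0.008 g 29.8 t 8.23
```

```bash

python3 -m handwheel '[{"translation":[0.0005,-0.005,0.005],"angular":[0,0,0],"hand":1},{"translation":[0.0005,-0.006,0.01],"angular":[0,0,0],"hand":1},{"translation":[0.0005,-0.007,0.015],"angular":[0,0,0],"hand":1},{"translation":[0.0005,-0.007,0.015],"angular":[0,0,0],"hand":1},{"translation":[0.0005,-0.006,0.015],"angular":[0,0,0],"hand":1},{"translation":[0.0005,-0.005,0.012],"angular":[0,0,0],"hand":1},{"translation":[0,0,0.006],"angular":[0,0,0],"hand":1},{"translation":[0,0,0],"angular":[0,0,0],"hand":1},{"translation":[0,0,0],"angular":[0,0,0],"hand":1}]' 30
python3 - <<'E'
from h import *
plan([.580,-.212,.298],183.6)
C=snap("wrist","w3.png",None,1.4)
im=cv2.imread("pics/w3.png")[140:460,260:660]
cv2.imwrite("pics/w3c.png",cv2.resize(im,None,fx=1.8,fy=1.8))
E
```

```text
clock: 8.98
position: [0.5805, -0.2121, 0.3094]
ee_rot: [-0.0, -0.032, 0.999, 0.0]
contact_force: [-0.5, -0.2, -6.2]
width: 0.0077
gripper_force: 29.8
shift mm [ 0.4  0.1 11.4] rot deg [ 0.04 -0.05  0.08] | pos [ 0.5805 -0.2121  0.3094] yaw -176.32 q [-0.46  0.31  1.26  0.    1.57 -2.1 ] F [-0.5 -0.2 -6.2] w 0.0077 g 29.8 t 8.98
```

View pics/w3c.png

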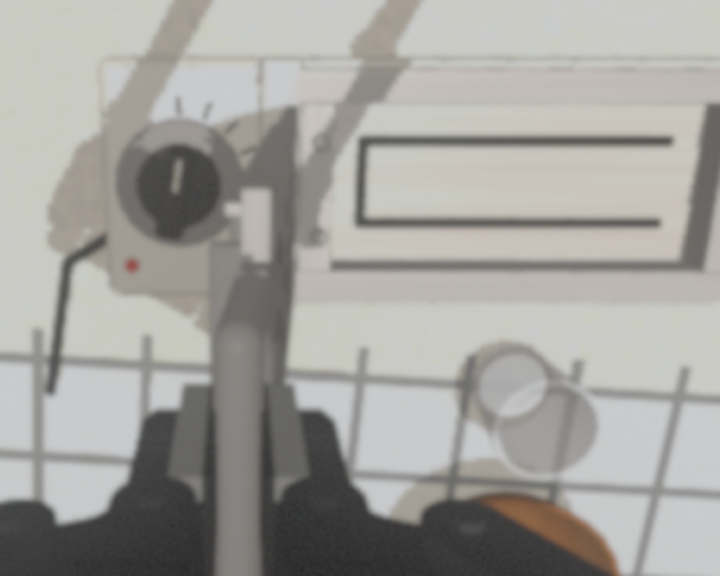

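The crop shows both pair pins at (322,142) and (314,237), just beyond the rack's flat face (u≈297). The rack stands behind them as planned.

```bash

python3 - <<'E'
from h import *
C=cam("wrist")
f=lambda u,v,z:pix2w(C,((u/1.8+260)/1.4,(v/1.8+140)/1.4),z)
a=f(322,142,.055);b=f(314,237,.055);print(a,b,(a+b)/2,np.linalg.norm(a-b),"corner",f(297,106,.06))
E
```

```text
[ 0.55477208 -0.17280307  0.055     ] [ 0.60272273 -0.17236361  0.055     ] [ 0.57874741 -0.17258334  0.055     ] 0.047952663093233115 corner [ 0.53790769 -0.18688323  0.06      ]
```

```bash

python3 -m handwheel '[{"translation":[0.002,0,0.003],"angular":[0,0,0],"hand":1},{"translation":[0,0,0.003],"angular":[0,0,0],"hand":1},{"translation":[0,0,0.003],"angular":[0,0,0],"hand":1},{"translation":[0,0,0.002],"angular":[0,0,0],"hand":1},{"translation":[0,0,0.001],"angular":[0,0,0],"hand":1},{"translation":[0,0,0],"angular":[0,0,0],"hand":1}]' 25
python3 -m handwheel '[{"translation":[0,0,0.001],"angular":[0,0,0],"hand":1},{"translation":[0,0,0.001],"angular":[0,0,0],"hand":1},{"translation":[0,0,0],"angular":[0,0,0],"hand":1}]'
```

```text
clock: 9.53
position: [0.5793, -0.2127, 0.2995]
ee_rot: [0.001, -0.032, 0.999, -0.001]
contact_force: [-0.0, -1.2, 2.2]
width: 0.0077
gripper_force: 30.5
clock: 9.78
position: [0.5798, -0.2134, 0.2994]
ee_rot: [0.003, -0.032, 0.999, -0.002]
contact_force: [-0.2, -1.5, 7.7]
width: 0.0075
gripper_force: 31.1
```

```bash

python3 -m handwheel '[{"translation":[0,0.008,-0.001],"angular":[0,0,0],"hand":1},{"translation":[0,0.008,-0.001],"angular":[0,0,0],"hand":1},{"translation":[0,0.008,-0.0005],"angular":[0,0,0],"hand":1},{"translation":[0,0.0115,0.0003],"angular":[0,0,0],"hand":1},{"translation":[0,0.0115,0.0007],"angular":[0,0,0],"hand":1},{"translation":[0,0.0115,0.0013],"angular":[0,0,0],"hand":1},{"translation":[0,0.0115,0.0017],"angular":[0,0,0],"hand":1},{"translation":[0,0.0113,0.0023],"angular":[0,0,0],"hand":1},{"translation":[0,0.0113,0.0027],"angular":[0,0,0],"hand":1},{"translation":[0,0,0],"angular":[0,0,0],"hand":1}]' 20
python3 - <<'E'
from h import *
plan()
C=snap("wrist","w4.png",None,1.4)
im=cv2.imread("pics/w4.png")[140:460,200:600]
cv2.imwrite("pics/w4c.png",cv2.resize(im,None,fx=1.8,fy=1.8))
E
```

```text
clock: 10.62
position: [0.5726, -0.1164, 0.2899]
ee_rot: [0.001, -0.034, 0.999, 0.002]
contact_force: [0.0, 2.8, 5.6]
width: 0.0077
gripper_force: 31.9
shift mm [0. 0. 0.] rot deg [0. 0. 0.] | pos [ 0.5726 -0.1164  0.2899] yaw -176.16 q [-0.32  0.26  1.38  0.    1.5  -1.96] F [0.  2.8 5.6] w 0.0077 g 31.9 t 10.62
```

View pics/w4c.png

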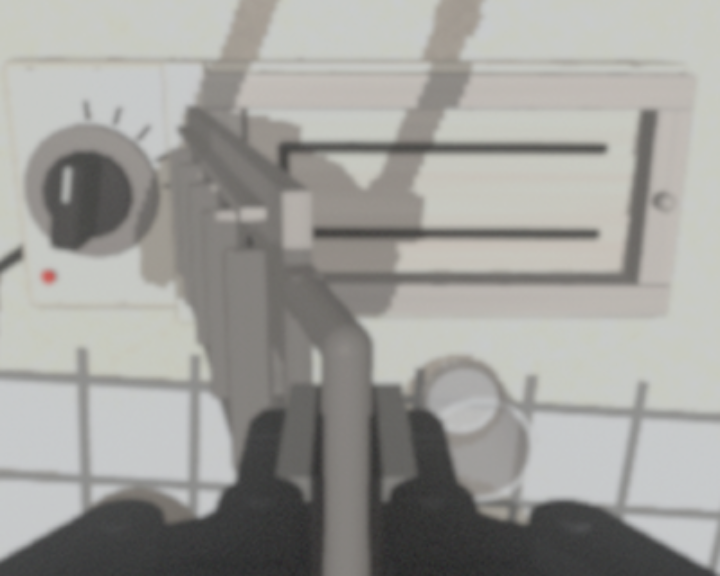

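The view shows the rack leaning toward the handle end with its ribs up, and the single pin is clear at crop (662,200). I continue the arc.

```bash

python3 -m handwheel '[{"translation":[-0.0002,0.0125,0.004],"angular":[0,0,0.4],"hand":1},{"translation":[-0.0002,0.0125,0.004],"angular":[0,0,0],"hand":1},{"translation":[-0.0002,0.0128,0.0055],"angular":[0,0,0],"hand":1},{"translation":[-0.0002,0.0128,0.0055],"angular":[0,0,0],"hand":1},{"translation":[-0.0002,0.0122,0.0067],"angular":[0,0,0],"hand":1},{"translation":[-0.0002,0.0122,0.0067],"angular":[0,0,0],"hand":1},{"translation":[0,0.0114,0.008],"angular":[0,0,0],"hand":1},{"translation":[0,0.0114,0.008],"angular":[0,0,0],"hand":1}]' 20
python3 -m handwheel '[{"translation":[0,0.0105,0.0092],"angular":[0,0,0],"hand":1},{"translation":[0,0.0105,0.0092],"angular":[0,0,0],"hand":1},{"translation":[0,0.0095,0.0102],"angular":[0,0,0],"hand":1},{"translation":[0,0.0095,0.0102],"angular":[0,0,0],"hand":1},{"translation":[0,0.0084,0.0111],"angular":[0,0,0],"hand":1},{"translation":[0,0.0084,0.0111],"angular":[0,0,0],"hand":1},{"translation":[0,0.0072,0.0119],"angular":[0,0,0],"hand":1},{"translation":[0,0.0072,0.0119],"angular":[0,0,0],"hand":1},{"translation":[0,0,0],"angular":[0,0,0],"hand":1}]'
python3 - <<'E'
from h import *
plan([.562,.083,.0355],183.3)
C=snap("top","t5.png",(290,150,460,260),4.4)
E
```

```text
clock: 11.33
position: [0.568, -0.0204, 0.2403]
ee_rot: [-0.0, -0.029, 1.0, 0.001]
contact_force: [-0.3, 1.4, 0.8]
width: 0.0078
gripper_force: 32.5
clock: 12.08
position: [0.5618, 0.05, 0.1523]
ee_rot: [-0.003, -0.03, 1.0, -0.0]
contact_force: [0.9, 2.8, -0.5]
width: 0.0078
gripper_force: 33.4
shift mm [ -2.8  32.9 116.8] rot deg [ 0.01 -0.36  0.08] | pos [0.5618 0.05   0.1523] yaw -176.62 q [-0.03  0.32  1.65 -0.    1.18 -1.66] F [ 0.9  2.8 -0.5] w 0.0078 g 33.4 t 12.08
```

View pics/t5.png

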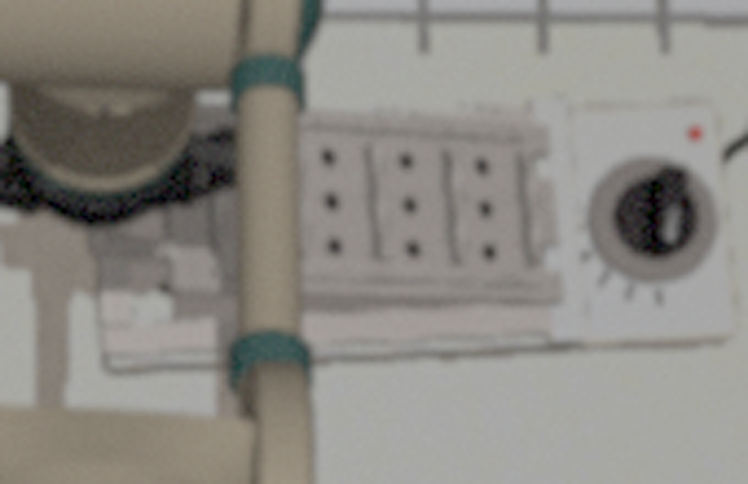

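Ribs and the 12 holes are up, and the notches at crop (545,165) and (550,262) line up in v with the pins (168 and 262). I lower to just above the single pin and look.

```bash

python3 -m handwheel '[{"translation":[-0.0007,0.005,0.012],"angular":[0,0,0],"hand":1},{"translation":[-0.0007,0.005,0.012],"angular":[0,0,0],"hand":1},{"translation":[-0.0007,0.0042,0.013],"angular":[0,0,0],"hand":1},{"translation":[-0.0007,0.0042,0.013],"angular":[0,0,0],"hand":1},{"translation":[0,0.0038,0.013],"angular":[0,0,0],"hand":1},{"translation":[0,0.0038,0.013],"angular":[0,0,0],"hand":1},{"translation":[0,0.0028,0.013],"angular":[0,0,0],"hand":1},{"translation":[0,0.0027,0.012],"angular":[0,0,0],"hand":1},{"translation":[0,0,0],"angular":[0,0,0],"hand":1},{"translation":[0,0,0],"angular":[0,0,0],"hand":1}]' 20
python3 - <<'E'
from h import *
plan([.562,.083,.0355],183.3)
C=snap("wrist","w5.png",None,1.4)
print(w2pix(C,[.5667,.0351,.0575])*1.4,w2pix(C,[.5667,.0351,.048])*1.4)
E
```

```text
clock: 12.97
position: [0.5646, 0.0803, 0.0546]
ee_rot: [-0.001, -0.029, 1.0, -0.0]
contact_force: [-0.8, 1.3, -0.9]
width: 0.0077
gripper_force: 33.2
shift mm [ 2.4  2.8 19.1] rot deg [-0.   -0.1  -0.01] | pos [0.5646 0.0803 0.0546] yaw -176.71 q [ 0.02  0.42  1.76 -0.    0.96 -1.61] F [-0.8  1.3 -0.9] w 0.0077 g 33.2 t 12.97
[262.88259011 380.62951084] [270.04279168 368.44382054]
```

View pics/w5.png

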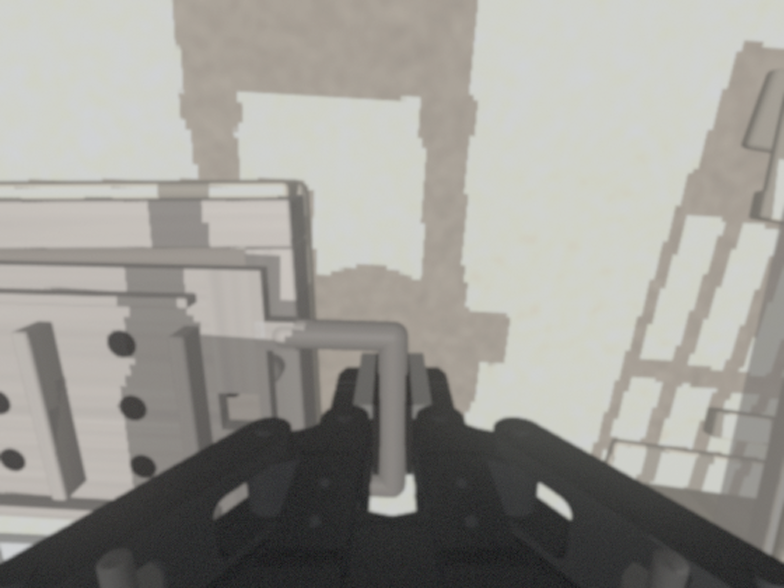

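```bash

python3 - <<'E'
from h import *
C=cam("wrist"); p=manip.get_state()["position"]
P=lambda *a:(w2pix(C,a)*1.4).round()
hx=p[0]+.0018
print("hole exp",P(hx+.0028,p[1]-.0479,.067+.0),"plate end",P(hx+.0022,p[1]-.038,.068), "bar ends",P(hx+.0305,p[1]-.002,.0706),P(hx-.0305,p[1]+.002,.0706))
f=lambda u,v,z:pix2w(C,(u/1.4,v/1.4),z)
print("hole meas",f(242,410,.067),f(242,410,.07),"pin meas",f(277,366,.056))
im=cv2.imread("pics/w5.png")[300:460,160:420]
cv2.imwrite("pics/w5c.png",cv2.resize(im,None,fx=3,fy=3,interpolation=2))
E
```

```text
hole exp [247. 400.] plate end [277. 401.] bar ends [383. 484.] [406. 316.]
hole meas [0.57366904 0.03053478 0.067     ] [0.57179643 0.03156556 0.07      ] pin meas [0.56247786 0.03958513 0.056     ]
```

View pics/w5c.png

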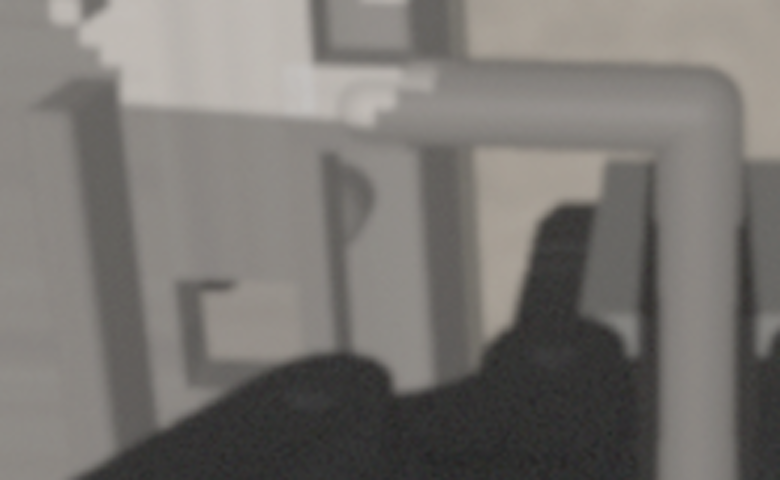

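The hole is at w5 (243,409) and the pin, half hidden behind the plate end, at about (272,365). So the handle end must go about 5 mm in −x and 3 mm in +y. I shift it, then lower by feel, using height and force to judge.

```bash

python3 -m handwheel '[{"translation":[0.002,0.001,0],"angular":[0,0,0],"hand":1},{"translation":[0.002,0.001,0],"angular":[0,0,0],"hand":1},{"translation":[0.0015,0.0008,0],"angular":[0,0,0],"hand":1},{"translation":[0,0,0],"angular":[0,0,0],"hand":1},{"translation":[0,0,0],"angular":[0,0,0],"hand":1}]' 20
python3 -m handwheel '[{"translation":[0,0,0.003],"angular":[0,0,0],"hand":1},{"translation":[0,0,0.003],"angular":[0,0,0],"hand":1},{"translation":[0,0,0.003],"angular":[0,0,0],"hand":1},{"translation":[0,0,0],"angular":[0,0,0],"hand":1}]'
python3 -m handwheel '[{"translation":[0,0,0.003],"angular":[0,0,0],"hand":1},{"translation":[0,0,0.003],"angular":[0,0,0],"hand":1},{"translation":[0,0,0],"angular":[0,0,0],"hand":1}]'
python3 - <<'E'
from h import *
plan([.562,.083,.0355],183.3)
C=snap("wrist","w6.png",None,1.4)
E
```

```text
clock: 13.43
position: [0.5597, 0.0826, 0.0556]
ee_rot: [0.001, -0.029, 1.0, -0.0]
contact_force: [0.3, -0.8, -2.7]
width: 0.0076
gripper_force: 33.0
clock: 13.77
position: [0.559, 0.0833, 0.0454]
ee_rot: [-0.001, -0.029, 1.0, 0.0]
contact_force: [0.4, -0.4, -2.8]
width: 0.0077
gripper_force: 33.1
clock: 14.02
position: [0.559, 0.0834, 0.0395]
ee_rot: [-0.001, -0.029, 1.0, 0.0]
contact_force: [0.7, 1.5, -2.2]
width: 0.0074
gripper_force: 33.1
shift mm [-3.  -0.6  4. ] rot deg [ 0.03 -0.06  0.  ] | pos [0.559  0.0834 0.0395] yaw -176.7 q [ 0.02  0.43  1.79  0.    0.92 -1.6 ] F [ 0.7  1.5 -2.2] w 0.0074 g 33.1 t 14.02
```

```bash

python3 -m handwheel '[{"translation":[0,0,0.002],"angular":[0,0,0],"hand":1},{"translation":[0,0,0.002],"angular":[0,0,0],"hand":1},{"translation":[0,0,0],"angular":[0,0,0],"hand":1}]'
python3 -m handwheel '[{"translation":[0,0,0.001],"angular":[0,0,0],"hand":1},{"translation":[0,0,0.001],"angular":[0,0,0],"hand":1},{"translation":[0,0,0],"angular":[0,0,0],"hand":1}]'
python3 -m handwheel '[{"translation":[0,0,0.001],"angular":[0,0,0],"hand":1},{"translation":[0,0,0],"angular":[0,0,0],"hand":1}]'

```

```text
clock: 14.32
position: [0.5592, 0.0832, 0.0359]
ee_rot: [-0.0, -0.029, 1.0, 0.0]
contact_force: [0.3, 1.9, -1.9]
width: 0.0076
gripper_force: 33.1
clock: 14.57
position: [0.5594, 0.0831, 0.034]
ee_rot: [-0.0, -0.029, 1.0, -0.0]
contact_force: [-0.4, 2.1, -2.3]
width: 0.008
gripper_force: 33.1
clock: 14.73
position: [0.5595, 0.083, 0.0333]
ee_rot: [0.0, -0.029, 1.0, -0.0]
contact_force: [-0.7, 1.8, -0.3]
width: 0.0074
gripper_force: 33.3
```

```bash

python3 -m handwheel '[{"translation":[0,0,0],"angular":[0,0,0],"hand":0.7},{"translation":[0,0,0],"angular":[0,0,0],"hand":0.65},{"translation":[0,0,0],"angular":[0,0,0],"hand":0.65},{"translation":[0,0,0],"angular":[0,0,0],"hand":0.65},{"translation":[0,0,-0.02],"angular":[0,0,0],"hand":0.65},{"translation":[0,0,-0.03],"angular":[0,0,0],"hand":0.65},{"translation":[0,-0.02,-0.035],"angular":[0,0,0],"hand":0.5},{"translation":[0,-0.025,-0.033],"angular":[0,0,0],"hand":0.3},{"translation":[0,-0.025,-0.033],"angular":[0,0,0],"hand":0.0},{"translation":[0,-0.025,-0.033],"angular":[0,0,0],"hand":0.0}]'
python3 -m handwheel '[{"translation":[0,-0.025,-0.03],"angular":[0,0,0],"hand":0.0},{"translation":[0,-0.01,-0.01],"angular":[0,0,0],"hand":0.0},{"translation":[0,0,0],"angular":[0,0,0],"hand":0.0}]'
python3 - <<'E'
from h import *
plan([.56,-.05,.3],183.3)
C=snap("wrist","w7.png",(60,60,500,300),1.8)
P=lambda p:((w2pix(C,p)-60)*1.8).round()
for p in ([.5667,.0351,.0575],[.5548,-.1728,.0575],[.6027,-.1724,.0575]): print(P(p))
E
```

```text
clock: 15.57
position: [0.5645, -0.0127, 0.219]
ee_rot: [0.0, -0.029, 1.0, -0.0]
contact_force: [0.2, -0.0, -0.4]
width: 0.0765
gripper_force: 0.0
clock: 15.82
position: [0.5687, -0.0494, 0.2604]
ee_rot: [0.003, -0.027, 1.0, -0.001]
contact_force: [0.8, 0.1, -0.4]
width: 0.0856
gripper_force: 0.0
shift mm [  8.4  -0.3 -39.7] rot deg [-0.17  0.38 -0.17] | pos [ 0.5687 -0.0494  0.2604] yaw -176.87 q [-0.21  0.25  1.47 -0.    1.42 -1.83] F [ 0.8  0.1 -0.4] w 0.0856 g 0.0 t 15.82
[536. 225.]
[194. 188.]
[198. 264.]
```

View pics/w7.png

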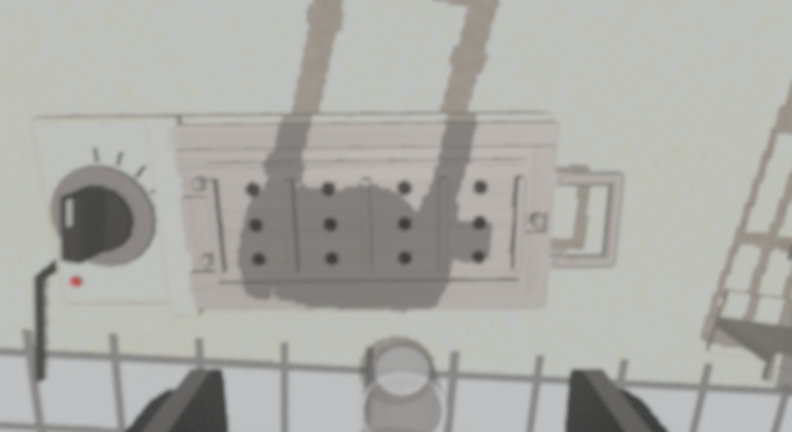

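The last view shows the rack seated: pins inside the notches at (198,183) and (207,262) and in the hole at (538,221), ribs up, handle at the right end. Next I get the cell centres and eggs numerically.

```bash
cat >> h.py <<'E'
def blobs(n,lo,hi,amin=150):
    st=manip.get_state(); im=manip.get_image(n); C=cam(n,st)
    hsv=cv2.cvtColor(im,cv2.COLOR_RGB2HSV); m=cv2.inRange(hsv,np.array(lo),np.array(hi))
    m=cv2.morphologyEx(m,cv2.MORPH_OPEN,np.ones((3,3)))
    cs,_=cv2.findContours(m,cv2.RETR_EXTERNAL,cv2.CHAIN_APPROX_NONE); out=[]
    for c in cs:
        if cv2.contourArea(c)<amin: continue
        (u,v),ax,an=cv2.fitEllipse(c); out.append((u,v,ax[0],ax[1],an,cv2.contourArea(c)))
    return C,out
E
python3 - <<'E'
from h import *
C=cam("wrist"); f=lambda u,v,z:pix2w(C,(u/1.8+60,v/1.8+60),z).round(4)
print("pins",f(198,183,.056),f(207,262,.056),f(538,221,.056))
for u,v in ((480,222),(404,223),(330.5,224),(256,224)): print(f(u,v,.054))
im=cv2.imread("pics/top0.png"); hsv=cv2.cvtColor(im,cv2.COLOR_BGR2HSV)
for u,v in ((179,243),(180,224),(222,248),(100,80),(350,100),(160,225)): print(hsv[v,u])
C,o=blobs("top",(3,60,60),(18,255,255),60)
for b in o: print(np.round(b,1),pix2w(C,b[:2],.06).round(3))
plan([.45,.25,.26],173.5)
E
```

```text
pins [ 0.5494 -0.1674  0.056 ] [ 0.5983 -0.1639  0.056 ] [0.5612 0.0381 0.056 ]
[0.5642 0.0033 0.054 ]
[ 0.5673 -0.0431  0.054 ]
[ 0.5704 -0.0881  0.054 ]
[ 0.5729 -0.1336  0.054 ]
[ 15 117 116]
[ 15 116 114]
[ 15 116 117]
[ 11 223  71]
[ 12 213  73]
[ 13 168  94]
[ 535.7  320.    52.9   62.8   38.3 2331.5] [ 0.316 -0.435  0.06 ]
[221.3 248.3  17.1  26.6  97.3 354. ] [0.461 0.246 0.06 ]
[155.9 224.4   6.9  12.7 101.7  63.5] [0.513 0.395 0.06 ]
[178.6 233.5  26.8  40.5   3.5 751. ] [0.493 0.343 0.06 ]
[337.9 102.6  16.   37.5   9.9 421.5] [ 0.803 -0.013  0.06 ]
[  89.1   85.7   66.8   77.8  128.8 4059.5] [0.842 0.572 0.06 ]
shift mm [ 99.2 302.4  -3.3] rot deg [ 0.07 -0.1   9.75] | pos [ 0.5662 -0.0462  0.2561] yaw -176.75 q [-0.2   0.25  1.47  0.    1.42 -1.83] F [-0.1  0.3  0.2] w 0.0854 g 0.0 t 15.92
```

```bash

python3 -m handwheel '[{"translation":[0,0,0],"angular":[0,0,4.8],"hand":0.0},{"translation":[0,0,0],"angular":[0,0,4.9],"hand":0.0},{"translation":[0.0173,0.0348,0.0075],"angular":[0,0,0],"hand":0.0},{"translation":[0.0173,0.0348,0.0075],"angular":[0,0,0],"hand":0.0},{"translation":[0.0173,0.0348,0.0075],"angular":[0,0,0],"hand":0.0},{"translation":[0.0173,0.0348,0.0075],"angular":[0,0,0],"hand":0.0},{"translation":[0.0173,0.0348,0.0075],"angular":[0,0,0],"hand":0.0},{"translation":[0.0173,0.0348,0.0075],"angular":[0,0,0],"hand":0.0},{"translation":[0.0173,0.0348,0.0075],"angular":[0,0,0],"hand":0.0},{"translation":[0.0173,0.0348,0.0075],"angular":[0,0,0],"hand":0.0}]'
python3 -m handwheel '[{"translation":[0,0,0],"angular":[0,0,0],"hand":0.0},{"translation":[0,0,0],"angular":[0,0,0],"hand":0.0},{"translation":[0,0,0],"angular":[0,0,0],"hand":0.0}]' >/dev/null
python3 - <<'E'
from h import *
C,o=blobs("wrist",(3,60,60),(18,255,255),200)
plan([.460,.246,.2],173.5)
for b in o: print(np.round(b,1),pix2w(C,b[:2],.06).round(4))
E
```

```text
clock: 16.75
position: [0.4567, 0.2477, 0.1942]
ee_rot: [-0.003, 0.055, 0.998, -0.001]
contact_force: [0.6, 0.3, 0.2]
width: 0.0855
gripper_force: 0.0
shift mm [-0.3  1.  -4. ] rot deg [-0.09 -0.11  0.15] | pos [0.4596 0.2451 0.196 ] yaw 173.65 q [ 0.36  0.22  1.67 -0.    1.25 -1.1 ] F [-0.4 -0.8  0.4] w 0.0855 g 0.0 t 17.05
[437.8 227.7  16.7  30.5  97.3 373. ] [0.5005 0.3861 0.06  ]
[3.915e+02 2.254e+02 6.830e+01 9.990e+01 2.000e-01 4.772e+03] [0.4936 0.3438 0.06  ]
[ 281.7  203.2   46.2   65.8   90.  2383. ] [0.4617 0.2459 0.06  ]
```

```bash

python3 -m handwheel '[{"translation":[-0.002,0.001,0.035],"angular":[0,0,0],"hand":0.0},{"translation":[0,0,0.035],"angular":[0,0,0],"hand":0.0},{"translation":[0,0,0.035],"angular":[0,0,0],"hand":0.0},{"translation":[0,0,0.025],"angular":[0,0,0],"hand":0.0},{"translation":[0,0,0.014],"angular":[0,0,0],"hand":0.0},{"translation":[0,0,0.008],"angular":[0,0,0],"hand":0.0},{"translation":[0,0,0],"angular":[0,0,0],"hand":0.0},{"translation":[0,0,0],"angular":[0,0,0],"hand":0.0}]' 25
python3 -m handwheel '[{"translation":[0,0,0],"angular":[0,0,0],"hand":0.15},{"translation":[0,0,0],"angular":[0,0,0],"hand":0.25},{"translation":[0,0,0],"angular":[0,0,0],"hand":0.35},{"translation":[0,0,0],"angular":[0,0,0],"hand":0.5},{"translation":[0,0,0],"angular":[0,0,0],"hand":0.5},{"translation":[0,0,0],"angular":[0,0,0],"hand":0.5}]'
```

```text
clock: 17.72
position: [0.4632, 0.2455, 0.0454]
ee_rot: [0.0, 0.057, 0.998, -0.0]
contact_force: [-0.3, 0.1, 1.0]
width: 0.0852
gripper_force: 0.0
clock: 18.22
position: [0.4635, 0.2462, 0.0467]
ee_rot: [0.002, 0.056, 0.998, 0.0]
contact_force: [-0.0, -0.6, 6.4]
width: 0.0583
gripper_force: 25.8
```

```bash

python3 -m handwheel '[{"translation":[0,0,-0.01],"angular":[0,0,0],"hand":0.5},{"translation":[0,0,-0.02],"angular":[0,0,0],"hand":0.5},{"translation":[0,0,-0.03],"angular":[0,0,0],"hand":0.5},{"translation":[0,0,-0.03],"angular":[0,0,0],"hand":0.5},{"translation":[0,0,-0.03],"angular":[0,0,0],"hand":0.5},{"translation":[0,0,-0.02],"angular":[0,0,3],"hand":0.5},{"translation":[0,0,-0.01],"angular":[0,0,5],"hand":0.5},{"translation":[0,0,0],"angular":[0,0,6],"hand":0.5},{"translation":[0,0,0],"angular":[0,0,6],"hand":0.5},{"translation":[0,0,0],"angular":[0,0,6],"hand":0.5}]'
python3 -m handwheel '[{"translation":[0,0,0],"angular":[0,0,6],"hand":0.5},{"translation":[0,0,0],"angular":[0,0,6],"hand":0.5},{"translation":[0,0,0],"angular":[0,0,6],"hand":0.5},{"translation":[0,0,0],"angular":[0,0,6],"hand":0.5},{"translation":[0,0,0],"angular":[0,0,6],"hand":0.5},{"translation":[0,0,0],"angular":[0,0,6],"hand":0.5},{"translation":[0,0,0],"angular":[0,0,6],"hand":0.5},{"translation":[0,0,0],"angular":[0,0,6],"hand":0.5},{"translation":[0,0,0],"angular":[0,0,6],"hand":0.5},{"translation":[0,0,0],"angular":[0,0,0.5],"hand":0.5}]'
python3 - <<'E'
from h import *
plan([.5767,-.1376,.2],93.3)
E
```

```text
clock: 19.05
position: [0.4621, 0.2463, 0.1963]
ee_rot: [0.0, 0.281, 0.96, 0.0]
contact_force: [0.1, 0.6, -1.3]
width: 0.0582
gripper_force: 27.4
clock: 19.88
position: [0.462, 0.2462, 0.1957]
ee_rot: [-0.0, 0.688, 0.725, 0.0]
contact_force: [0.2, 0.0, -0.7]
width: 0.0584
gripper_force: 27.4
shift mm [-389.3   94.4   -4.3] rot deg [-0.   -0.01 -0.3 ] | pos [0.462  0.2462 0.1957] yaw 93.0 q [0.36 0.22 1.67 0.   1.25 0.3 ] F [ 0.2  0.  -0.7] w 0.0584 g 27.4 t 19.88
```

```bash

python3 -m handwheel '[{"translation":[-0.015,0.0037,0],"angular":[0,0,-0.3],"hand":0.5},{"translation":[-0.03,0.0075,0],"angular":[0,0,0],"hand":0.5},{"translation":[-0.034,0.008,0],"angular":[0,0,0],"hand":0.5},{"translation":[-0.034,0.008,0],"angular":[0,0,0],"hand":0.5},{"translation":[-0.034,0.008,0],"angular":[0,0,0],"hand":0.5},{"translation":[-0.034,0.008,0],"angular":[0,0,0],"hand":0.5},{"translation":[-0.034,0.008,0],"angular":[0,0,0],"hand":0.5},{"translation":[-0.034,0.008,0],"angular":[0,0,0],"hand":0.5},{"translation":[-0.034,0.008,0],"angular":[0,0,0],"hand":0.5},{"translation":[-0.034,0.008,0],"angular":[0,0,0],"hand":0.5}]'
python3 -m handwheel '[{"translation":[-0.034,0.0085,0],"angular":[0,0,0],"hand":0.5},{"translation":[-0.025,0.007,0],"angular":[0,0,0],"hand":0.5},{"translation":[-0.013,0.0035,0],"angular":[0,0,0],"hand":0.5},{"translation":[0,0,0],"angular":[0,0,0],"hand":0.5},{"translation":[0,0,0],"angular":[0,0,0],"hand":0.5},{"translation":[0,0,0],"angular":[0,0,0],"hand":0.5}]'
python3 - <<'E'
from h import *
plan([.5767,-.1376,.062],93.3)
C,o=blobs("wrist",(3,60,60),(18,255,255),200)
for b in o: print(np.round(b,1),pix2w(C,b[:2],manip.get_state()["position"][2]+.0133).round(4))
E
```

```text
clock: 20.72
position: [0.5563, -0.0674, 0.1957]
ee_rot: [0.0, 0.685, 0.729, 0.0]
contact_force: [0.1, -0.2, 0.1]
width: 0.0584
gripper_force: 27.4
clock: 21.22
position: [0.5788, -0.1349, 0.1952]
ee_rot: [-0.001, 0.685, 0.728, 0.0]
contact_force: [0.2, 0.7, -1.2]
width: 0.0583
gripper_force: 27.4
shift mm [ -2.7  -2.1 133.2] rot deg [-0.06 -0.09  0.19] | pos [ 0.5788 -0.1349  0.1952] yaw 93.49 q [-0.35  0.33  1.52  0.    1.29 -0.41] F [ 0.2  0.7 -1.2] w 0.0583 g 27.4 t 21.22
[  278.7   280.7    95.1   134.3    88.8 10027. ] [ 0.5774 -0.1347  0.2086]
[5.2680e+02 1.0690e+02 8.0100e+01 1.6700e+02 4.6000e+00 9.1615e+03] [ 0.6684 -0.0544  0.2086]
```

```bash

python3 -m handwheel '[{"translation":[-0.0027,-0.0021,0.02],"angular":[0,0,0],"hand":0.5},{"translation":[0,0,0.03],"angular":[0,0,0],"hand":0.5},{"translation":[0,0,0.03],"angular":[0,0,0],"hand":0.5},{"translation":[0,0,0.02],"angular":[0,0,0],"hand":0.5},{"translation":[0,0,0.015],"angular":[0,0,0],"hand":0.5},{"translation":[0,0,0.008],"angular":[0,0,0],"hand":0.5},{"translation":[0,0,0.003],"angular":[0,0,0],"hand":0.5},{"translation":[0,0,0],"angular":[0,0,0],"hand":0.5}]'
python3 -m handwheel '[{"translation":[0,0,0.002],"angular":[0,0,0],"hand":0.5},{"translation":[0,0,0.002],"angular":[0,0,0],"hand":0.5},{"translation":[0,0,0],"angular":[0,0,0],"hand":0.5}]'
python3 -m handwheel '[{"translation":[0,0,0.001],"angular":[0,0,0],"hand":0.5},{"translation":[0,0,0.001],"angular":[0,0,0],"hand":0.5},{"translation":[0,0,0],"angular":[0,0,0],"hand":0.5}]'
```

```text
clock: 21.93
position: [0.5774, -0.1385, 0.0692]
ee_rot: [-0.0, 0.685, 0.728, -0.0]
contact_force: [-0.2, -0.3, 0.2]
width: 0.0584
gripper_force: 27.5
clock: 22.18
position: [0.578, -0.1395, 0.0659]
ee_rot: [0.001, 0.686, 0.728, 0.0]
contact_force: [-0.3, -0.2, -1.2]
width: 0.0579
gripper_force: 27.5
clock: 22.43
position: [0.5776, -0.1395, 0.0633]
ee_rot: [0.0, 0.686, 0.728, -0.0]
contact_force: [-0.4, -0.3, -0.4]
width: 0.0582
gripper_force: 27.5
```

```bash

python3 -m handwheel '[{"translation":[0,0,0.001],"angular":[0,0,0],"hand":0.5},{"translation":[0,0,0.0005],"angular":[0,0,0],"hand":0.5},{"translation":[0,0,0],"angular":[0,0,0],"hand":0.5}]'
python3 -m handwheel '[{"translation":[0,0,0.001],"angular":[0,0,0],"hand":0.5},{"translation":[0,0,0],"angular":[0,0,0],"hand":0.5},{"translation":[0,0,0],"angular":[0,0,0],"hand":0.5}]'
```

```text
clock: 22.68
position: [0.5778, -0.1396, 0.0624]
ee_rot: [0.0, 0.686, 0.728, 0.0]
contact_force: [-1.2, -0.2, 3.6]
width: 0.0585
gripper_force: 27.8
clock: 22.93
position: [0.5778, -0.1397, 0.0623]
ee_rot: [0.001, 0.686, 0.728, 0.0]
contact_force: [-2.8, 0.3, 10.6]
width: 0.0585
gripper_force: 28.3
```

```bash

python3 -m handwheel '[{"translation":[0,0,-0.001],"angular":[0,0,0],"hand":0.3},{"translation":[0,0,0],"angular":[0,0,0],"hand":0.28},{"translation":[0,0,0],"angular":[0,0,0],"hand":0.24},{"translation":[0,0,0],"angular":[0,0,0],"hand":0.18},{"translation":[0,0,0],"angular":[0,0,0],"hand":0.1},{"translation":[0,0,0],"angular":[0,0,0],"hand":0.05},{"translation":[0,0,-0.01],"angular":[0,0,0],"hand":0.0},{"translation":[0,0,-0.03],"angular":[0,0,0],"hand":0.0},{"translation":[0,0,-0.04],"angular":[0,0,0],"hand":0.0},{"translation":[0,0,-0.04],"angular":[0,0,0],"hand":0.0}]'
python3 -m handwheel '[{"translation":[0,0,-0.015],"angular":[0,0,0],"hand":0.0},{"translation":[0,0,0],"angular":[0,0,0],"hand":0.0},{"translation":[0,0,0],"angular":[0,0,0],"hand":0.0}]'
python3 - <<'E'
from h import *
plan([.4705,.343,.2],173.5)
C,o=blobs("wrist",(3,60,60),(18,255,255),200)
for b in o: print(np.round(b,1),pix2w(C,b[:2],.0755).round(4))
C,o=blobs("top",(3,60,60),(18,255,255),60)
for b in o: print(np.round(b,1),pix2w(C,b[:2],.06).round(3))
E
```

```text
clock: 23.77
position: [0.5768, -0.1391, 0.1827]
ee_rot: [-0.001, 0.686, 0.728, -0.001]
contact_force: [1.2, -0.5, 0.1]
width: 0.0855
gripper_force: 0.0
clock: 24.02
position: [0.5781, -0.1396, 0.1983]
ee_rot: [0.001, 0.686, 0.728, 0.001]
contact_force: [-0.1, 0.7, -0.4]
width: 0.0854
gripper_force: 0.0
shift mm [488.1 -78.7  -2.5] rot deg [ 8.000e-02  1.700e-01 -8.009e+01] | pos [ 0.5781 -0.1396  0.1983] yaw 93.41 q [-0.35  0.32  1.52 -0.    1.3  -0.41] F [-0.1  0.7 -0.4] w 0.0854 g 0.0 t 24.02
[ 278.   200.8   48.5   69.5   89.5 2643. ] [ 0.576  -0.1387  0.0755]
[5.2620e+02 9.9400e+01 8.1300e+01 1.6740e+02 4.8000e+00 9.3355e+03] [ 0.7661 -0.0451  0.0755]
[ 535.7  320.1   53.2   62.8   38.4 2339. ] [ 0.315 -0.435  0.06 ]
[155.9 224.4   6.9  12.7 101.7  63.5] [0.513 0.395 0.06 ]
[178.6 233.4  27.   40.4   2.1 748. ] [0.493 0.343 0.06 ]
[ 347.4  104.3   37.1   38.1  149.9 1103. ] [ 0.799 -0.035  0.06 ]
[  89.1   85.7   66.9   77.7  127.9 4058.5] [0.842 0.572 0.06 ]
```

```bash

python3 -m handwheel '[{"translation":[0.0375,-0.006,0],"angular":[0,0,0],"hand":0},{"translation":[0.0375,-0.006,0],"angular":[0,0,0],"hand":0},{"translation":[0.0375,-0.006,0],"angular":[0,0,0],"hand":0},{"translation":[0.0375,-0.006,0],"angular":[0,0,0],"hand":0},{"translation":[0.0375,-0.006,0],"angular":[0,0,0],"hand":0},{"translation":[0.0375,-0.006,0],"angular":[0,0,0],"hand":0},{"translation":[0.0375,-0.006,0],"angular":[0,0,0],"hand":0},{"translation":[0.0375,-0.006,0],"angular":[0,0,0],"hand":0},{"translation":[0.0375,-0.006,0],"angular":[0,0,0],"hand":0},{"translation":[0.0375,-0.006,0],"angular":[0,0,0],"hand":0}]'
python3 -m handwheel '[{"translation":[0.0375,-0.006,0],"angular":[0,0,0],"hand":0},{"translation":[0.0375,-0.006,0],"angular":[0,0,0],"hand":0},{"translation":[0.0375,-0.006,0],"angular":[0,0,0],"hand":0},{"translation":[0,0,0],"angular":[0,0,-6],"hand":0},{"translation":[0,0,0],"angular":[0,0,-7],"hand":0},{"translation":[0,0,0],"angular":[0,0,-7],"hand":0},{"translation":[0,0,0],"angular":[0,0,-7],"hand":0},{"translation":[0,0,0],"angular":[0,0,-7],"hand":0},{"translation":[0,0,0],"angular":[0,0,-7],"hand":0},{"translation":[0,0,0],"angular":[0,0,-7],"hand":0}]' >/dev/null
python3 -m handwheel '[{"translation":[0,0,0],"angular":[0,0,-7],"hand":0},{"translation":[0,0,0],"angular":[0,0,-7],"hand":0},{"translation":[0,0,0],"angular":[0,0,-7],"hand":0},{"translation":[0,0,0],"angular":[0,0,-7],"hand":0},{"translation":[0,0,0],"angular":[0,0,-4],"hand":0},{"translation":[0,0,0],"angular":[0,0,0],"hand":0},{"translation":[0,0,0],"angular":[0,0,0],"hand":0}]'
python3 - <<'E'
from h import *
plan([.4705,.343,.045],173.5)
C,o=blobs("wrist",(3,60,60),(18,255,255),200)
for b in o: print(np.round(b,1),pix2w(C,b[:2],.06).round(4))
# lower-edge based estimate: contour bottom of merged blob
im=manip.get_image("wrist"); m=cv2.inRange(cv2.cvtColor(im,cv2.COLOR_RGB2HSV),np.array((3,60,60)),np.array((18,255,255)))
rows=[(v,int((m[v,200:360]>0).sum()),round(float(np.mean(np.nonzero(m[v,200:360])[0])+200),1)) for v in range(120,260,5) if (m[v,200:360]>0).any()]
print(rows)
E
```

```text
clock: 24.95
position: [0.4935, 0.2326, 0.1946]
ee_rot: [-0.001, 0.686, 0.728, -0.002]
contact_force: [0.8, -0.0, -0.8]
width: 0.0856
gripper_force: 0.0
clock: 26.37
position: [0.47, 0.3421, 0.195]
ee_rot: [-0.001, 0.058, 0.998, -0.001]
contact_force: [0.7, 0.0, 0.3]
width: 0.0855
gripper_force: 0.0
shift mm [ -0.8   1.3 149.9] rot deg [-0.12 -0.16 -0.21] | pos [0.47   0.3421 0.195 ] yaw 173.29 q [ 0.51  0.31  1.55 -0.    1.29 -0.94] F [0.7 0.  0.3] w 0.0855 g 0.0 t 26.37
[340.4 225.4  17.4  46.1  95.8 574. ] [0.5    0.3934 0.06  ]
[ 283.4  225.1   65.5  102.7  178.9 4763.5] [0.4937 0.3414 0.06  ]
[(180, 28, 281.5), (185, 47, 282.0), (190, 58, 282.5), (195, 64, 283.5), (200, 66, 283.5), (205, 66, 283.5), (210, 63, 283.0), (215, 58, 284.2), (220, 79, 308.9), (225, 52, 324.6), (230, 77, 310.6), (235, 53, 283.0), (240, 61, 283.0), (245, 64, 283.5), (250, 66, 283.5), (255, 64, 283.5)]
```

```bash

python3 -m handwheel '[{"translation":[-0.002,0.0015,0.035],"angular":[0,0,0],"hand":0.0},{"translation":[0,0,0.035],"angular":[0,0,0],"hand":0.0},{"translation":[0,0,0.035],"angular":[0,0,0],"hand":0.0},{"translation":[0,0,0.025],"angular":[0,0,0],"hand":0.0},{"translation":[0,0,0.012],"angular":[0,0,0],"hand":0.0},{"translation":[0,0,0.006],"angular":[0,0,0],"hand":0.0},{"translation":[0,0,0],"angular":[0,0,0],"hand":0.0},{"translation":[0,0,0],"angular":[0,0,0],"hand":0.0}]' 25
python3 -m handwheel '[{"translation":[0,0,0],"angular":[0,0,0],"hand":0.15},{"translation":[0,0,0],"angular":[0,0,0],"hand":0.25},{"translation":[0,0,0],"angular":[0,0,0],"hand":0.35},{"translation":[0,0,0],"angular":[0,0,0],"hand":0.5},{"translation":[0,0,0],"angular":[0,0,0],"hand":0.5},{"translation":[0,0,0],"angular":[0,0,0],"hand":0.5}]'
python3 -m handwheel '[{"translation":[0,0,-0.01],"angular":[0,0,0],"hand":0.5},{"translation":[0,0,-0.02],"angular":[0,0,0],"hand":0.5},{"translation":[0,0,-0.03],"angular":[0,0,0],"hand":0.5},{"translation":[0,0,-0.03],"angular":[0,0,0],"hand":0.5},{"translation":[0,0,-0.03],"angular":[0,0,0],"hand":0.5},{"translation":[0,0,-0.02],"angular":[0,0,3],"hand":0.5},{"translation":[0,0,-0.01],"angular":[0,0,5],"hand":0.5},{"translation":[0,0,0],"angular":[0,0,6],"hand":0.5},{"translation":[0,0,0],"angular":[0,0,6],"hand":0.5},{"translation":[0,0,0],"angular":[0,0,6],"hand":0.5}]'
python3 -m handwheel '[{"translation":[0,0,0],"angular":[0,0,6],"hand":0.5},{"translation":[0,0,0],"angular":[0,0,6],"hand":0.5},{"translation":[0,0,0],"angular":[0,0,6],"hand":0.5},{"translation":[0,0,0],"angular":[0,0,6],"hand":0.5},{"translation":[0,0,0],"angular":[0,0,6],"hand":0.5},{"translation":[0,0,0],"angular":[0,0,6],"hand":0.5},{"translation":[0,0,0],"angular":[0,0,6],"hand":0.5},{"translation":[0,0,0],"angular":[0,0,6],"hand":0.5},{"translation":[0,0,0],"angular":[0,0,6],"hand":0.5},{"translation":[0,0,0],"angular":[0,0,0],"hand":0.5}]'
python3 - <<'E'
from h import *
plan([.5740,-.0917,.2],93.3)
E
```

```text
clock: 27.13
position: [0.4734, 0.3441, 0.049]
ee_rot: [0.0, 0.058, 0.998, 0.0]
contact_force: [0.5, 0.0, -0.1]
width: 0.0853
gripper_force: 0.0
clock: 27.63
position: [0.4738, 0.3441, 0.0502]
ee_rot: [0.001, 0.058, 0.998, 0.001]
contact_force: [-0.4, -1.3, 6.6]
width: 0.0585
gripper_force: 25.8
clock: 28.47
position: [0.4727, 0.3438, 0.1997]
ee_rot: [0.0, 0.283, 0.959, 0.0]
contact_force: [1.3, -0.6, -1.3]
width: 0.0587
gripper_force: 27.4
clock: 29.3
position: [0.4726, 0.3438, 0.1992]
ee_rot: [-0.0, 0.686, 0.727, 0.0]
contact_force: [-0.6, 0.3, -0.8]
width: 0.058
gripper_force: 27.4
shift mm [-440.6   76.1   -0.9] rot deg [-0.   -0.01  0.01] | pos [0.4726 0.3438 0.1992] yaw 93.31 q [0.51 0.31 1.54 0.   1.29 0.45] F [-0.6  0.3 -0.8] w 0.058 g 27.4 t 29.3
```

```bash

python3 -m handwheel '[{"translation":[-0.015,0.0026,0],"angular":[0,0,0],"hand":0.5},{"translation":[-0.03,0.0052,0],"angular":[0,0,0],"hand":0.5},{"translation":[-0.034,0.0059,0],"angular":[0,0,0],"hand":0.5},{"translation":[-0.034,0.0059,0],"angular":[0,0,0],"hand":0.5},{"translation":[-0.034,0.0059,0],"angular":[0,0,0],"hand":0.5},{"translation":[-0.034,0.0059,0],"angular":[0,0,0],"hand":0.5},{"translation":[-0.034,0.0059,0],"angular":[0,0,0],"hand":0.5},{"translation":[-0.034,0.0059,0],"angular":[0,0,0],"hand":0.5},{"translation":[-0.034,0.0059,0],"angular":[0,0,0],"hand":0.5},{"translation":[-0.034,0.0059,0],"angular":[0,0,0],"hand":0.5}]'
python3 -m handwheel '[{"translation":[-0.034,0.0059,0],"angular":[0,0,0],"hand":0.5},{"translation":[-0.034,0.0059,0],"angular":[0,0,0],"hand":0.5},{"translation":[-0.034,0.0059,0],"angular":[0,0,0],"hand":0.5},{"translation":[-0.015,0.0025,0],"angular":[0,0,0],"hand":0.5},{"translation":[-0.006,0.001,0],"angular":[0,0,0],"hand":0.5},{"translation":[0,0,0],"angular":[0,0,0],"hand":0.5},{"translation":[0,0,0],"angular":[0,0,0],"hand":0.5},{"translation":[0,0,0],"angular":[0,0,0],"hand":0.5}]'
python3 - <<'E'
from h import *
plan([.5740,-.0922,.0657],93.3)
C,o=blobs("wrist",(3,60,60),(18,255,255),200)
for b in o: print(np.round(b,1),pix2w(C,b[:2],.209).round(4),pix2w(C,b[:2],.0755).round(4))
C,o=blobs("top",(3,60,60),(18,255,255),60)
for b in o: print(np.round(b,1),pix2w(C,b[:2],.06).round(3))
E
```

```text
clock: 30.13
position: [0.5466, 0.0291, 0.1992]
ee_rot: [0.0, 0.685, 0.729, 0.0]
contact_force: [1.0, 0.2, -0.8]
width: 0.0582
gripper_force: 27.4
clock: 30.8
position: [0.5746, -0.0891, 0.1987]
ee_rot: [-0.001, 0.685, 0.728, 0.0]
contact_force: [-0.4, -0.0, -0.7]
width: 0.0586
gripper_force: 27.4
shift mm [ -3.2  -0.7 133. ] rot deg [-0.03 -0.06  0.22] | pos [ 0.5746 -0.0891  0.1987] yaw 93.52 q [-0.27  0.31  1.54  0.    1.29 -0.34] F [-0.4 -0.  -0.7] w 0.0586 g 27.4 t 30.8
[ 278.7  276.8   93.6  130.5   88.7 9585. ] [ 0.5732 -0.0886  0.209 ] [ 0.5771 -0.1605  0.0755]
[5.221e+02 1.587e+02 9.090e+01 1.517e+02 7.100e+00 9.841e+03] [ 0.6702 -0.0284  0.209 ] [ 0.7716 -0.0398  0.0755]
[ 535.7  320.    53.2   62.8   38.6 2336. ] [ 0.316 -0.435  0.06 ]
[177.9 243.1  16.9  26.6  97.4 349. ] [0.472 0.343 0.06 ]
[155.9 224.4   6.9  12.9 102.   64.5] [0.513 0.395 0.06 ]
[401.  198.2   9.4  13.9 179.1  89. ] [ 0.579 -0.153  0.06 ]
[ 347.3  105.4   36.6   40.3    6.7 1111.5] [ 0.796 -0.034  0.06 ]
[  89.1   85.6   66.8   77.7  128.3 4057.5] [0.842 0.572 0.06 ]
```

```bash

python3 -m handwheel '[{"translation":[-0.0013,-0.0007,0.02],"angular":[0,0,0],"hand":0.5},{"translation":[0,0,0.03],"angular":[0,0,0],"hand":0.5},{"translation":[0,0,0.03],"angular":[0,0,0],"hand":0.5},{"translation":[0,0,0.02],"angular":[0,0,0],"hand":0.5},{"translation":[0,0,0.015],"angular":[0,0,0],"hand":0.5},{"translation":[0,0,0.01],"angular":[0,0,0],"hand":0.5},{"translation":[0,0,0.004],"angular":[0,0,0],"hand":0.5},{"translation":[0,0,0.001],"angular":[0,0,0],"hand":0.5},{"translation":[0,0,0],"angular":[0,0,0],"hand":0.5}]'
python3 -m handwheel '[{"translation":[0,0,0.001],"angular":[0,0,0],"hand":0.5},{"translation":[0,0,0.001],"angular":[0,0,0],"hand":0.5},{"translation":[0,0,0],"angular":[0,0,0],"hand":0.5}]'
```

```text
clock: 31.65
position: [0.5751, -0.092, 0.0693]
ee_rot: [0.001, 0.686, 0.728, 0.0]
contact_force: [-0.3, 0.7, -0.6]
width: 0.058
gripper_force: 27.4
clock: 31.9
position: [0.5749, -0.0924, 0.0674]
ee_rot: [0.001, 0.686, 0.728, 0.0]
contact_force: [0.2, -0.7, 0.6]
width: 0.0581
gripper_force: 27.4
```

```bash

python3 -m handwheel '[{"translation":[0,0,0.001],"angular":[0,0,0],"hand":0.5},{"translation":[0,0,0.0007],"angular":[0,0,0],"hand":0.5},{"translation":[0,0,0],"angular":[0,0,0],"hand":0.5}]'
python3 -m handwheel '[{"translation":[0,0,0.0007],"angular":[0,0,0],"hand":0.5},{"translation":[0,0,0],"angular":[0,0,0],"hand":0.5}]'
```

```text
clock: 32.15
position: [0.5749, -0.0924, 0.066]
ee_rot: [0.001, 0.686, 0.728, 0.0]
contact_force: [-1.0, -0.4, 3.2]
width: 0.0587
gripper_force: 27.8
clock: 32.32
position: [0.5749, -0.0925, 0.0659]
ee_rot: [0.001, 0.686, 0.728, 0.0]
contact_force: [-2.4, 0.6, 9.0]
width: 0.0583
gripper_force: 28.1
```

Touchdown as predicted. I release, go up and return to the left lane.

```bash

python3 -m handwheel '[{"translation":[0,0,-0.001],"angular":[0,0,0],"hand":0.3},{"translation":[0,0,0],"angular":[0,0,0],"hand":0.28},{"translation":[0,0,0],"angular":[0,0,0],"hand":0.24},{"translation":[0,0,0],"angular":[0,0,0],"hand":0.18},{"translation":[0,0,0],"angular":[0,0,0],"hand":0.1},{"translation":[0,0,0],"angular":[0,0,0],"hand":0.05},{"translation":[0,0,-0.01],"angular":[0,0,0],"hand":0.0},{"translation":[0,0,-0.03],"angular":[0,0,0],"hand":0.0},{"translation":[0,0,-0.04],"angular":[0,0,0],"hand":0.0},{"translation":[0,0,-0.04],"angular":[0,0,0],"hand":0.0}]'
python3 -m handwheel '[{"translation":[0,0,-0.012],"angular":[0,0,0],"hand":0.0},{"translation":[0,0,0],"angular":[0,0,0],"hand":0.0},{"translation":[0,0,0],"angular":[0,0,0],"hand":0.0}]' >/dev/null
python3 - <<'E'
from h import *
plan([.4705,.343,.2],173.5)
C,o=blobs("wrist",(3,60,60),(18,255,255),200)
for b in o: print(np.round(b,1),pix2w(C,b[:2],.0755).round(4))
E
```

```text
clock: 33.15
position: [0.5737, -0.092, 0.1864]
ee_rot: [-0.001, 0.686, 0.728, -0.001]
contact_force: [1.2, -0.1, 1.4]
width: 0.0854
gripper_force: 0.0
shift mm [440.7 -78.3  -2. ] rot deg [ 7.00e-02  1.30e-01 -8.01e+01] | pos [ 0.5748 -0.0923  0.1986] yaw 93.4 q [-0.28  0.3   1.55 -0.    1.29 -0.34] F [-0.3 -0.5 -0.4] w 0.0853 g 0.0 t 33.4
[ 278.7  252.    46.5   66.4   89.1 2425.5] [ 0.576  -0.1391  0.0755]
[ 278.4  200.9   48.6   69.4   89.3 2646. ] [ 0.573  -0.0915  0.0755]
[5.219e+02 1.540e+02 9.090e+01 1.532e+02 7.400e+00 9.941e+03] [ 0.7713 -0.0398  0.0755]
```

```bash

python3 -m handwheel '[{"translation":[0.0367,-0.0065,0],"angular":[0,0,0],"hand":0},{"translation":[0.0367,-0.0065,0],"angular":[0,0,0],"hand":0},{"translation":[0.0367,-0.0065,0],"angular":[0,0,0],"hand":0},{"translation":[0.0367,-0.0065,0],"angular":[0,0,0],"hand":0},{"translation":[0.0367,-0.0065,0],"angular":[0,0,0],"hand":0},{"translation":[0.0367,-0.0065,0],"angular":[0,0,0],"hand":0},{"translation":[0.0367,-0.0065,0],"angular":[0,0,0],"hand":0},{"translation":[0.0367,-0.0065,0],"angular":[0,0,0],"hand":0},{"translation":[0.0367,-0.0065,0],"angular":[0,0,0],"hand":0},{"translation":[0.0367,-0.0065,0],"angular":[0,0,0],"hand":0}]' >/dev/null
python3 -m handwheel '[{"translation":[0.0367,-0.0065,0],"angular":[0,0,0],"hand":0},{"translation":[0.0367,-0.0065,0],"angular":[0,0,0],"hand":0},{"translation":[0,0,0],"angular":[0,0,-6],"hand":0},{"translation":[0,0,0],"angular":[0,0,-7],"hand":0},{"translation":[0,0,0],"angular":[0,0,-7],"hand":0},{"translation":[0,0,0],"angular":[0,0,-7],"hand":0},{"translation":[0,0,0],"angular":[0,0,-7],"hand":0},{"translation":[0,0,0],"angular":[0,0,-7],"hand":0},{"translation":[0,0,0],"angular":[0,0,-7],"hand":0},{"translation":[0,0,0],"angular":[0,0,-7],"hand":0}]' >/dev/null
python3 -m handwheel '[{"translation":[0,0,0],"angular":[0,0,-7],"hand":0},{"translation":[0,0,0],"angular":[0,0,-7],"hand":0},{"translation":[0,0,0],"angular":[0,0,-7],"hand":0},{"translation":[0,0,0],"angular":[0,0,-4],"hand":0},{"translation":[0,0,0],"angular":[0,0,0],"hand":0},{"translation":[0,0,0],"angular":[0,0,0],"hand":0}]'
python3 - <<'E'
from h import *
plan([.4705,.343,.049],173.5)
C,o=blobs("wrist",(3,60,60),(18,255,255),200)
for b in o: print(np.round(b,1),pix2w(C,b[:2],.06).round(4))
E
```

```text
clock: 35.62
position: [0.4696, 0.3422, 0.1954]
ee_rot: [-0.002, 0.058, 0.998, -0.001]
contact_force: [0.2, -0.1, 0.2]
width: 0.0854
gripper_force: 0.0
shift mm [ -1.3   1.2 146.4] rot deg [-0.13 -0.17 -0.21] | pos [0.4696 0.3422 0.1954] yaw 173.29 q [ 0.51  0.31  1.55 -0.    1.29 -0.94] F [ 0.2 -0.1  0.2] w 0.0854 g 0.0 t 35.62
[340.4 225.7  17.6  46.4  96.1 577. ] [0.5001 0.3935 0.06  ]
[ 282.7  202.    46.2   65.7   89.8 2380.5] [0.4715 0.3435 0.06  ]
```

```bash

python3 -m handwheel '[{"translation":[-0.002,0.0015,0.035],"angular":[0,0,0],"hand":0.0},{"translation":[0,0,0.035],"angular":[0,0,0],"hand":0.0},{"translation":[0,0,0.035],"angular":[0,0,0],"hand":0.0},{"translation":[0,0,0.025],"angular":[0,0,0],"hand":0.0},{"translation":[0,0,0.013],"angular":[0,0,0],"hand":0.0},{"translation":[0,0,0.007],"angular":[0,0,0],"hand":0.0},{"translation":[0,0,0],"angular":[0,0,0],"hand":0.0},{"translation":[0,0,0],"angular":[0,0,0],"hand":0.0}]' 25
python3 -m handwheel '[{"translation":[0,0,0],"angular":[0,0,0],"hand":0.15},{"translation":[0,0,0],"angular":[0,0,0],"hand":0.25},{"translation":[0,0,0],"angular":[0,0,0],"hand":0.35},{"translation":[0,0,0],"angular":[0,0,0],"hand":0.5},{"translation":[0,0,0],"angular":[0,0,0],"hand":0.5},{"translation":[0,0,0],"angular":[0,0,0],"hand":0.5}]'
python3 -m handwheel '[{"translation":[0,0,-0.01],"angular":[0,0,0],"hand":0.5},{"translation":[0,0,-0.02],"angular":[0,0,0],"hand":0.5},{"translation":[0,0,-0.03],"angular":[0,0,0],"hand":0.5},{"translation":[0,0,-0.03],"angular":[0,0,0],"hand":0.5},{"translation":[0,0,-0.03],"angular":[0,0,0],"hand":0.5},{"translation":[0,0,-0.02],"angular":[0,0,3],"hand":0.5},{"translation":[0,0,-0.01],"angular":[0,0,5],"hand":0.5},{"translation":[0,0,0],"angular":[0,0,6],"hand":0.5},{"translation":[0,0,0],"angular":[0,0,6],"hand":0.5},{"translation":[0,0,0],"angular":[0,0,6],"hand":0.5}]' >/dev/null
python3 -m handwheel '[{"translation":[0,0,0],"angular":[0,0,6],"hand":0.5},{"translation":[0,0,0],"angular":[0,0,6],"hand":0.5},{"translation":[0,0,0],"angular":[0,0,6],"hand":0.5},{"translation":[0,0,0],"angular":[0,0,6],"hand":0.5},{"translation":[0,0,0],"angular":[0,0,6],"hand":0.5},{"translation":[0,0,0],"angular":[0,0,6],"hand":0.5},{"translation":[0,0,0],"angular":[0,0,6],"hand":0.5},{"translation":[0,0,0],"angular":[0,0,6],"hand":0.5},{"translation":[0,0,0],"angular":[0,0,6],"hand":0.5},{"translation":[0,0,0],"angular":[0,0,0],"hand":0.5}]'
python3 - <<'E'
from h import *
plan([.5714,-.0457,.2],93.3)
C,o=blobs("top",(3,60,60),(18,255,255),60)
for b in o: print(np.round(b,1),pix2w(C,b[:2],.0755).round(3))
E
```

```text
clock: 36.33
position: [0.473, 0.3442, 0.0474]
ee_rot: [0.0, 0.058, 0.998, 0.0]
contact_force: [0.0, -0.2, 0.6]
width: 0.085
gripper_force: 0.0
clock: 36.83
position: [0.4735, 0.3442, 0.0488]
ee_rot: [0.001, 0.057, 0.998, 0.0]
contact_force: [0.7, -1.9, 5.9]
width: 0.0579
gripper_force: 25.8
clock: 38.5
position: [0.4723, 0.3441, 0.1978]
ee_rot: [-0.0, 0.686, 0.727, 0.0]
contact_force: [1.3, 0.2, -0.6]
width: 0.0581
gripper_force: 27.3
shift mm [-394.8   76.4   -2.3] rot deg [ 0.   -0.01  0.01] | pos [0.4723 0.3441 0.1978] yaw 93.31 q [0.51 0.31 1.54 0.   1.29 0.45] F [ 1.3  0.2 -0.6] w 0.0581 g 27.3 t 38.5
[ 535.7  320.1   53.1   62.7   38.  2327. ] [ 0.316 -0.429  0.075]
[163.3 236.9   5.9  15.6   5.5  66. ] [0.483 0.373 0.075]
[374.  198.7  18.2  26.  176.  368.5] [ 0.574 -0.091  0.075]
[395.8 197.5  18.2  26.4 174.7 373.5] [ 0.577 -0.139  0.075]
[347.4 105.1  35.2  35.8 122.1 984. ] [ 0.791 -0.033  0.075]
[  88.2   86.1   61.7   70.3  118.4 2465.5] [0.834 0.567 0.075]
```

```bash

python3 -m handwheel '[{"translation":[-0.015,0.0029,0],"angular":[0,0,0],"hand":0.5},{"translation":[-0.03,0.0058,0],"angular":[0,0,0],"hand":0.5},{"translation":[-0.034,0.0066,0],"angular":[0,0,0],"hand":0.5},{"translation":[-0.034,0.0066,0],"angular":[0,0,0],"hand":0.5},{"translation":[-0.034,0.0066,0],"angular":[0,0,0],"hand":0.5},{"translation":[-0.034,0.0066,0],"angular":[0,0,0],"hand":0.5},{"translation":[-0.034,0.0066,0],"angular":[0,0,0],"hand":0.5},{"translation":[-0.034,0.0066,0],"angular":[0,0,0],"hand":0.5},{"translation":[-0.034,0.0066,0],"angular":[0,0,0],"hand":0.5},{"translation":[-0.034,0.0066,0],"angular":[0,0,0],"hand":0.5}]' >/dev/null
python3 -m handwheel '[{"translation":[-0.034,0.0066,0],"angular":[0,0,0],"hand":0.5},{"translation":[-0.03,0.0058,0],"angular":[0,0,0],"hand":0.5},{"translation":[-0.012,0.0025,0],"angular":[0,0,0],"hand":0.5},{"translation":[0,0,0],"angular":[0,0,0],"hand":0.5},{"translation":[0,0,0],"angular":[0,0,0],"hand":0.5},{"translation":[0,0,0],"angular":[0,0,0],"hand":0.5}]' >/dev/null
python3 - <<'E'
from h import *
plan([.5714,-.0457,.0643],93.3)
C,o=blobs("wrist",(3,60,60),(18,255,255),200)
for b in o: print(np.round(b,1),pix2w(C,b[:2],.0755).round(4))
E
```

```text
shift mm [ -3.4  -0.4 133. ] rot deg [-0.04 -0.07  0.19] | pos [ 0.5717 -0.0424  0.1973] yaw 93.49 q [-0.2   0.29  1.56  0.    1.28 -0.26] F [-0.   0.5  0. ] w 0.0579 g 27.3 t 39.88
[ 278.7  278.7   93.7  132.1   88.7 9724. ] [ 0.5742 -0.1149  0.0755]
[  518.2   207.7    98.7   140.3    10.7 10149.5] [ 0.7758 -0.0346  0.0755]
```

```bash

python3 -m handwheel '[{"translation":[-0.0015,-0.0004,0.02],"angular":[0,0,0],"hand":0.5},{"translation":[0,0,0.03],"angular":[0,0,0],"hand":0.5},{"translation":[0,0,0.03],"angular":[0,0,0],"hand":0.5},{"translation":[0,0,0.02],"angular":[0,0,0],"hand":0.5},{"translation":[0,0,0.015],"angular":[0,0,0],"hand":0.5},{"translation":[0,0,0.01],"angular":[0,0,0],"hand":0.5},{"translation":[0,0,0.004],"angular":[0,0,0],"hand":0.5},{"translation":[0,0,0.001],"angular":[0,0,0],"hand":0.5},{"translation":[0,0,0],"angular":[0,0,0],"hand":0.5}]'
python3 -m handwheel '[{"translation":[0,0,0.001],"angular":[0,0,0],"hand":0.5},{"translation":[0,0,0.001],"angular":[0,0,0],"hand":0.5},{"translation":[0,0,0],"angular":[0,0,0],"hand":0.5}]'
```

```text
clock: 40.68
position: [0.5725, -0.0448, 0.0679]
ee_rot: [0.001, 0.685, 0.728, 0.0]
contact_force: [0.3, -0.3, -0.6]
width: 0.0586
gripper_force: 27.3
clock: 40.93
position: [0.5724, -0.0454, 0.0659]
ee_rot: [0.001, 0.686, 0.728, 0.0]
contact_force: [-0.4, -0.2, -0.8]
width: 0.0583
gripper_force: 27.3
```

```bash

python3 -m handwheel '[{"translation":[0,0,0.001],"angular":[0,0,0],"hand":0.5},{"translation":[0,0,0.0005],"angular":[0,0,0],"hand":0.5},{"translation":[0,0,0],"angular":[0,0,0],"hand":0.5}]'
```

```text
clock: 41.18
position: [0.5723, -0.0454, 0.0646]
ee_rot: [0.001, 0.686, 0.728, 0.0]
contact_force: [-1.0, 0.3, 4.4]
width: 0.0584
gripper_force: 27.7
```

```bash

python3 -m handwheel '[{"translation":[0,0,-0.0004],"angular":[0,0,0],"hand":0.3},{"translation":[0,0,0],"angular":[0,0,0],"hand":0.28},{"translation":[0,0,0],"angular":[0,0,0],"hand":0.24},{"translation":[0,0,0],"angular":[0,0,0],"hand":0.18},{"translation":[0,0,0],"angular":[0,0,0],"hand":0.1},{"translation":[0,0,0],"angular":[0,0,0],"hand":0.05},{"translation":[0,0,-0.01],"angular":[0,0,0],"hand":0.0},{"translation":[0,0,-0.03],"angular":[0,0,0],"hand":0.0},{"translation":[0,0,-0.04],"angular":[0,0,0],"hand":0.0},{"translation":[0,0,-0.04],"angular":[0,0,0],"hand":0.0}]' >/dev/null
python3 -m handwheel '[{"translation":[0,0,-0.012],"angular":[0,0,0],"hand":0.0},{"translation":[0,0,0],"angular":[0,0,0],"hand":0.0},{"translation":[0,0,0],"angular":[0,0,0],"hand":0.0}]'
python3 - <<'E'
from h import *
plan([.5775,-.2334,.2],93.3)
C,o=blobs("wrist",(3,60,60),(18,255,255),200)
for b in o: print(np.round(b,1),pix2w(C,b[:2],.0755).round(4))
C,o=blobs("top",(3,60,60),(18,255,255),60)
for b in o: print(np.round(b,1),pix2w(C,b[:2],.0755).round(3))
E
```

```text
clock: 42.27
position: [0.5722, -0.0453, 0.1975]
ee_rot: [0.001, 0.686, 0.728, 0.001]
contact_force: [-0.9, -1.2, -0.3]
width: 0.0852
gripper_force: 0.0
shift mm [-188.1   -5.9   -2.4] rot deg [0.13 0.04 0.11] | pos [ 0.5722 -0.0453  0.1975] yaw 93.41 q [-0.2   0.29  1.57 -0.    1.28 -0.26] F [-0.9 -1.2 -0.3] w 0.0852 g 0.0 t 42.27
[ 278.4  273.8   64.4  102.2    0.  4647.5] [ 0.5744 -0.1133  0.0755]
[ 278.2  201.5   48.9   69.6   89.  2672. ] [ 0.5703 -0.0447  0.0755]
[  517.7   203.6    99.4   140.9    11.6 10290. ] [ 0.7759 -0.0346  0.0755]
[ 535.7  320.    53.1   62.7   38.1 2330. ] [ 0.316 -0.429  0.075]
[155.9 224.4   6.9  12.7 101.7  63.5] [0.511 0.391 0.075]
[378.7 200.4   8.5  20.3   5.1 126.5] [ 0.57  -0.102  0.075]
[351.3 201.7  10.1  24.1   4.  172. ] [ 0.567 -0.041  0.075]
[397.3 198.5  14.8  26.1   2.8 290.5] [ 0.575 -0.143  0.075]
[338.7 100.1  15.1  38.7  24.  365. ] [ 0.803 -0.013  0.075]
[  89.1   85.6   66.8   77.7  128.2 4056. ] [0.835 0.565 0.076]
```

```bash

python3 -m handwheel '[{"translation":[-0.03,-0.001,0],"angular":[0,0,0],"hand":0.0},{"translation":[-0.035,-0.001,0],"angular":[0,0,0],"hand":0.0},{"translation":[-0.035,-0.001,0],"angular":[0,0,0],"hand":0.0},{"translation":[-0.035,-0.001,0],"angular":[0,0,0],"hand":0.0},{"translation":[-0.035,-0.001,0],"angular":[0,0,0],"hand":0.3},{"translation":[-0.018,-0.001,0],"angular":[0,0,0],"hand":0.4},{"translation":[0,0,0],"angular":[0,0,-7],"hand":0.5},{"translation":[0,0,0],"angular":[0,0,-7],"hand":0.5},{"translation":[0,0,0],"angular":[0,0,-7],"hand":0.5},{"translation":[0,0,0],"angular":[0,0,-7],"hand":0.5}]' >/dev/null
python3 -m handwheel '[{"translation":[0,0,0],"angular":[0,0,-7],"hand":0.5},{"translation":[0,0,0],"angular":[0,0,-7],"hand":0.5},{"translation":[0,0,0],"angular":[0,0,-7],"hand":0.5},{"translation":[0,0,0],"angular":[0,0,-7],"hand":0.5},{"translation":[0,0,0],"angular":[0,0,-7],"hand":0.5},{"translation":[0,0,0],"angular":[0,0,-7],"hand":0.5},{"translation":[0,0,0],"angular":[0,0,-7],"hand":0.5},{"translation":[0,0,0],"angular":[0,0,-7],"hand":0.5},{"translation":[0,0,0],"angular":[0,0,0],"hand":0.5},{"translation":[0,0,0],"angular":[0,0,0],"hand":0.5}]'
python3 - <<'E'
from h import *
plan([.5775,-.2334,.2],177.4)
C=snap("wrist","k1.png"); im=cv2.imread("pics/k1.png"); g=cv2.cvtColor(im,cv2.COLOR_BGR2GRAY)
uv=w2pix(C,[.5775,-.2334,.06]); print("pred",uv)
m=((g<75)*255).astype(np.uint8); m[330:]=0
cs,_=cv2.findContours(m,cv2.RETR_CCOMP,cv2.CHAIN_APPROX_NONE)
for c in cs:
    if cv2.contourArea(c)>60: print(cv2.minAreaRect(c),cv2.contourArea(c))
u,v=map(int,uv)
print(g[v-54:v+54:6,u-60:u+60:6])
E
```

```text
clock: 44.03
position: [0.5763, -0.2329, 0.1944]
ee_rot: [-0.002, 0.024, 1.0, 0.001]
contact_force: [0.3, -0.8, -0.6]
width: 0.0427
gripper_force: 0.0
shift mm [-1.2 -0.4 -5.6] rot deg [ 0.08 -0.17 -0.17] | pos [ 0.5763 -0.2329  0.1944] yaw 177.23 q [-0.5   0.37  1.46 -0.    1.32 -2.02] F [ 0.3 -0.8 -0.6] w 0.0427 g 0.0 t 44.03
pred [280.03945167 201.73674482]
((385.27398681640625, 318.3541259765625), (156.50732421875, 62.80315399169922), 25.70995330810547) 3613.0
((175.34356689453125, 318.07537841796875), (62.798622131347656, 156.04144287109375), 64.26929473876953) 3573.5
((271.1373596191406, 203.2231903076172), (47.56184768676758, 42.582916259765625), 58.392494201660156) 1488.5
((269.5, 199.0), (7.0, 22.0), 0.0) 138.0
[[188 158 158 163 201 201 200 201 201 201 201 201 200 201 201 162 201 201
  201 185]
 [155 157 159 185 200 201 201 197 200 201 200 200 201 201 201 147 201 200
  201 181]
 [154 153 158 198 200 200 201 198 190 200 160 201 200 200 201 141 201 201
  200 134]
 [154 149 158 200 200 200 199 185 174 176 180 201 196 185 201 141 201 201
  164 133]
 [153 146 159 199 199 170 149 
[... 460 characters left out ...]
 149 154
  155 141]
 [154 156 146 117 107  68  64  62 119  63  65  62  95 109 144 155 145 156
  155 149]
 [151 150 146 151 108 101  66  62  64  63  64  67 105 108 153 154 138 155
  154 150]
 [154 154 151 155 123 106  95  64  63  65  69 103 105 142 154 154 134 154
  155 165]
 [155 154 154 154 154 128 106  68  65  64 106 106 140 154 153 154 128 199
  193 193]
 [159 143  69 152 155 154 152 101  76  92 141 154 153 154 154 154 130 195
  199 196]
 [142  70 140 148 154 153 154 154 154 154 153 154 154 154 154 154 163 198
  199 200]
 [ 99 197 187 149 151  93 154 154 154 154 154 154 154 154 154 172 169 200
  200 199]
 [172 199 198 169 154 152 154 154 154 154 154 154 154 153 154 194 172 199
  200 200]]
```

```bash

python3 - <<'E'
from h import *
C=cam("wrist")
for z in (.03,.04,.05): print(z,pix2w(C,(268,201),z).round(4))
for z in (.06,.07,.08): print(z,pix2w(C,(269.5,188),z).round(4),pix2w(C,(269.5,210),z).round(4))
T=cam("top")
im=cv2.imread("pics/top0.png"); g=cv2.cvtColor(im,cv2.COLOR_BGR2GRAY)
print(g[180:220:2,418:462:2])
E
```

```text
0.03 [ 0.5845 -0.2458  0.03  ]
0.04 [ 0.5819 -0.2453  0.04  ]
0.05 [ 0.5792 -0.2448  0.05  ]
0.06 [ 0.5648 -0.2422  0.06  ] [ 0.5851 -0.2434  0.06  ]
0.07 [ 0.5625 -0.2418  0.07  ] [ 0.5821 -0.2429  0.07  ]
0.08 [ 0.5603 -0.2414  0.08  ] [ 0.5792 -0.2424  0.08  ]
[[113 114 115 114 114 116 115 115 116 113 115 114 115 113  80  62 107 109
  111 109  83  26]
 [114 110 115 115 113 115 117 115 116 116 114 115 117 114 106 101 114 113
  100  56  27  66]
 [113 109 115 115 115 115 115 114 110 109 112 110 114 116 115 115 116 114
   65  33  83 107]
 [115 106 115 117 116 115 107  89  76  68  72  71  86  99 112 117 116 110
   66  93 112 114]
 [113 108 115 116 115  95  70  63  65  59  54  30  25  36  76 108 114 113
   99 114 113 112]
 [116 112 116 115  92  67  62  60  54  34  22   0  15   7  42  80 110 115
  106 115 113 114]
 [114 114 115 105  65  67  64  44  15   1   5   7   9   8  42  63  86 111
  112 114 113 113]
 [115 116 113  82  62  66  47  13  16  13   0   4   9   8  25  59  63  99
  109 115 115 114]
 [116 112 109  68  64  61  26  13  13  11   0   9  16  12  11  44  62  88
  108 111 113 113]
[... 324 characters left out ...]
0  18  47  15  26  57  65  88
  110 111 114 115]
 [117 116 107  89  61  68  66  46  19   6   2   1  11  28  51  62  66 105
  113 106 113 113]
 [115 114  81  95  79  63  67  66  55  42  30  31  48  60  65  64  89 115
  111 102 114 113]
 [117 114 107 115 105  72  64  67  66  67  62  63  63  62  65  84 110 115
  113 106 114 115]
 [116 115 113 115  99  89  95  70  67  64  65  64  67  73  86 109 115 115
  115 110 116 112]
 [116 116 115 115  88 109 118  98  84  89  88  90  99 109 115 116 116 113
  115 108 115 114]
 [115 114 113 114 114 114 115  87 102 115 103  92 116 114 116 115 115 115
  113 107 112 113]
 [115 116 110 111 116 116 114 100 111 116 104  89 115 114 115 116 113 115
  115 104 108 115]]
```

```bash

python3 - <<'E'
from h import *
print(pix2w(cam("top"),(437.5,200.5),.04).round(4))
plan([.5815,-.244,.057],177.2)
E
```

```text
[ 0.5783 -0.2395  0.04  ]
shift mm [ -5.9 -10.9 137.7] rot deg [ 0.07 -0.15  0.04] | pos [ 0.5765 -0.233   0.1947] yaw 177.24 q [-0.5   0.37  1.46 -0.    1.32 -2.02] F [-0.4  0.  -0. ] w 0.0426 g 0.0 t 44.08
```

```bash

python3 -m handwheel '[{"translation":[-0.005,-0.010,0.02],"angular":[0,0,0],"hand":0.6},{"translation":[0,0,0.03],"angular":[0,0,0],"hand":0.6},{"translation":[0,0,0.025],"angular":[0,0,0],"hand":0.6},{"translation":[0,0,0.015],"angular":[0,0,0],"hand":0.6},{"translation":[0,0,0.01],"angular":[0,0,0],"hand":0.6},{"translation":[0,0,0.01],"angular":[0,0,0],"hand":0.6},{"translation":[0,0,0],"angular":[0,0,0],"hand":0.6}]' 30
python3 -m handwheel '[{"translation":[0,0,0.01],"angular":[0,0,0],"hand":0.6},{"translation":[0,0,0.008],"angular":[0,0,0],"hand":0.6},{"translation":[0,0,0],"angular":[0,0,0],"hand":0.6}]'
python3 -m handwheel '[{"translation":[0,0,0.006],"angular":[0,0,0],"hand":0.6},{"translation":[0,0,0.003],"angular":[0,0,0],"hand":0.6},{"translation":[0,0,0],"angular":[0,0,0],"hand":0.7},{"translation":[0,0,0],"angular":[0,0,0],"hand":0.8},{"translation":[0,0,0],"angular":[0,0,0],"hand":0.95},{"translation":[0,0,0],"angular":[0,0,0],"hand":0.95},{"translation":[0,0,0],"angular":[0,0,0],"hand":0.95}]'
```

```text
clock: 44.67
position: [0.5807, -0.243, 0.0842]
ee_rot: [-0.002, 0.023, 1.0, 0.001]
contact_force: [0.2, -0.6, 1.0]
width: 0.0342
gripper_force: 0.0
clock: 44.92
position: [0.581, -0.2431, 0.067]
ee_rot: [-0.001, 0.023, 1.0, 0.0]
contact_force: [-0.3, 0.7, 0.3]
width: 0.0339
gripper_force: 0.0
clock: 45.5
position: [0.5815, -0.2427, 0.0594]
ee_rot: [-0.0, 0.023, 1.0, 0.001]
contact_force: [-1.3, 3.7, 0.9]
width: 0.0133
gripper_force: 32.9
```

```bash

python3 -m handwheel '[{"translation":[0,0.0004,0],"angular":[0,0,5],"hand":0.95},{"translation":[0,0,0],"angular":[0,0,6],"hand":0.95},{"translation":[0,0,0],"angular":[0,0,6],"hand":0.95},{"translation":[0,0,0],"angular":[0,0,6],"hand":0.95},{"translation":[0,0,0],"angular":[0,0,6],"hand":0.95},{"translation":[0,0,0],"angular":[0,0,6],"hand":0.95},{"translation":[0,0,0],"angular":[0,0,6],"hand":0.95},{"translation":[0,0,0],"angular":[0,0,6],"hand":0.95},{"translation":[0,0,0],"angular":[0,0,6],"hand":0.95},{"translation":[0,0,0],"angular":[0,0,6],"hand":0.95}]'
for i in 1 2 3; do python3 -m handwheel '[{"translation":[0,0,0],"angular":[0,0,3],"hand":0.95},{"translation":[0,0,0],"angular":[0,0,3],"hand":0.95}]' >/dev/null; python3 -c "
from h import *
plan(); print(manip.get_state()['moment'])"; done
```

```text
clock: 46.33
position: [0.5821, -0.2416, 0.0594]
ee_rot: [-0.0, 0.514, 0.858, 0.001]
contact_force: [1.7, 5.1, 1.4]
width: 0.0135
gripper_force: 32.8
shift mm [0. 0. 0.] rot deg [0. 0. 0.] | pos [ 0.5822 -0.2415  0.0594] yaw 112.22 q [-0.51  0.49  1.62  0.    1.03 -0.89] F [1.3 4.3 1.2] w 0.0128 g 32.8 t 46.5
[ 0.94951014 -0.15398592 -0.04535728]
shift mm [0. 0. 0.] rot deg [0. 0. 0.] | pos [ 0.5823 -0.2415  0.0594] yaw 106.23 q [-0.5   0.49  1.62  0.    1.03 -0.79] F [1.4 5.1 0.6] w 0.0134 g 32.8 t 46.67
[ 0.8979477  -0.18076932  0.05120752]
shift mm [0. 0. 0.] rot deg [0. 0. 0.] | pos [ 0.5825 -0.2414  0.0594] yaw 100.23 q [-0.5   0.49  1.62  0.    1.03 -0.69] F [1.9 5.4 0.8] w 0.0134 g 32.8 t 46.83
[ 1.0005048  -0.25451007  0.03965336]
```

```bash

for i in 1 2 3 4; do python3 -m handwheel '[{"translation":[0,0,0],"angular":[0,0,1.5],"hand":0.95},{"translation":[0,0,0],"angular":[0,0,1],"hand":0.95}]' >/dev/null; python3 -c "
from h import *
plan(); print(manip.get_state()['moment'])"; done
```

```text
shift mm [0. 0. 0.] rot deg [0. 0. 0.] | pos [ 0.5825 -0.2415  0.0594] yaw 97.82 q [-0.5   0.49  1.62  0.    1.03 -0.64] F [2.5 5.7 0.1] w 0.0132 g 32.8 t 47.0
[ 0.97144084 -0.23924696  0.28494506]
shift mm [0. 0. 0.] rot deg [0. 0. 0.] | pos [ 0.5826 -0.2416  0.0594] yaw 95.46 q [-0.5   0.49  1.62  0.    1.03 -0.6 ] F [2.7 5.4 1.2] w 0.0132 g 38.1 t 47.17
[ 0.97077372 -0.2984811   0.88329616]
shift mm [0. 0. 0.] rot deg [0. 0. 0.] | pos [ 0.5827 -0.2424  0.0595] yaw 93.03 q [-0.5   0.49  1.62  0.    1.03 -0.56] F [0.4 4.8 1.8] w 0.0131 g 50.5 t 47.33
[ 0.8608278  -0.27575359  0.67918431]
shift mm [0. 0. 0.] rot deg [0. 0. 0.] | pos [ 0.5827 -0.2424  0.0596] yaw 90.51 q [-0.5   0.49  1.62  0.    1.03 -0.51] F [1.5 5.3 0.6] w 0.013 g 66.7 t 47.5
[ 0.77391615 -0.35780405  1.28506676]
```

```bash

python3 -m handwheel '[{"translation":[0,0,0],"angular":[0,0,0],"hand":0.7},{"translation":[0,0,0],"angular":[0,0,0],"hand":0.6},{"translation":[0,0,0],"angular":[0,0,0],"hand":0.6},{"translation":[0,0,-0.01],"angular":[0,0,0],"hand":0.6},{"translation":[0,0,-0.03],"angular":[0,0,0],"hand":0.6},{"translation":[0,0,-0.04],"angular":[0,0,0],"hand":0.6},{"translation":[0,0,-0.04],"angular":[0,0,0],"hand":0.6},{"translation":[0,0,-0.03],"angular":[0,0,0],"hand":0.6},{"translation":[0,0,0],"angular":[0,0,0],"hand":0.6},{"translation":[0,0,0],"angular":[0,0,0],"hand":0.6}]'
python3 - <<'E'
from h import *
C=snap("wrist","k2.png"); g=cv2.cvtColor(cv2.imread("pics/k2.png"),cv2.COLOR_BGR2GRAY)
plan()
u,v=map(int,w2pix(C,[.582,-.243,.07])); print(u,v)
m=((g>95)&(g<150)).astype(np.uint8)*255; dark=cv2.morphologyEx((g<80).astype(np.uint8)*255,cv2.MORPH_CLOSE,np.ones((15,15)))
m&=cv2.erode(dark,np.ones((5,5))); m[:v-45]=0;m[v+45:]=0;m[:,:u-50]=0;m[:,u+50:]=0
cs,_=cv2.findContours(m,cv2.RETR_EXTERNAL,cv2.CHAIN_APPROX_NONE)
for c in cs:
    if cv2.contourArea(c)>25:
        r=cv2.minAreaRect(c); b=cv2.boxPoints(r); e=sorted([(np.linalg.norm(b[i]-b[(i+1)%4]),i) for i in range(4)])
        i=e[-1][1]; d=pix2w(C,b[i],.08)-pix2w(C,b[(i+1)%4],.08); print(r,"dir",np.degrees(np.arctan2(d[1],d[0])))
C,o=blobs("top",(3,60,60),(18,255,255),60)
for b in o: print(np.round(b,1),pix2w(C,b[:2],.0755).round(3))
E
```

```text
clock: 48.33
position: [0.5827, -0.2442, 0.2126]
ee_rot: [0.003, 0.705, 0.709, 0.001]
contact_force: [-0.8, -0.1, -0.4]
width: 0.0343
gripper_force: 0.0
shift mm [0. 0. 0.] rot deg [0. 0. 0.] | pos [ 0.5816 -0.2435  0.2103] yaw 90.38 q [-0.51  0.37  1.42 -0.    1.35 -0.51] F [-0.4 -0.2 -0.8] w 0.0338 g 0.0 t 48.38
278 194
((276.92999267578125, 183.00999450683594), (18.384777069091797, 4.38406229019165), 81.8698959350586) dir -81.9576512802433
[ 539.7  321.5   42.    64.7   21.9 1989. ] [ 0.313 -0.437  0.075]
[155.9 224.4   6.9  12.7 101.7  63.5] [0.511 0.391 0.075]
[352.8 199.7  17.9  26.1 177.1 366.5] [ 0.571 -0.044  0.075]
[374.1 198.5  18.1  26.3 176.3 371.5] [ 0.574 -0.091  0.075]
[395.8 197.4  18.   26.4 174.3 371.5] [ 0.577 -0.139  0.075]
[ 347.4  104.6   35.6   36.7  174.8 1022. ] [ 0.792 -0.033  0.075]
[  89.8   84.9   65.2   70.9  110.3 3092. ] [0.837 0.564 0.075]
```

```bash

python3 - <<'E'
from h import *
a=cv2.cvtColor(cv2.imread("pics/top0.png"),cv2.COLOR_BGR2GRAY); b=cv2.cvtColor(manip.get_image("top"),cv2.COLOR_RGB2GRAY)
for n,(u0,v0,u1,v1) in {"handle":(288,188,316,222),"cup":(335,135,365,168),"salt":(250,265,285,297),"spoon":(108,202,165,232),"purple":(118,255,180,308)}.items():
    r=cv2.matchTemplate(b[v0-6:v1+6,u0-6:u1+6],a[v0:v1,u0:u1],cv2.TM_CCOEFF_NORMED); _,s,_,l=cv2.minMaxLoc(r); print(n,round(s,3),l[0]-6,l[1]-6)
E
```

```text
handle 0.932 0 0
cup 0.997 0 0
salt 0.994 0 0
spoon 0.996 0 0
purple 0.999 0 0
```

The handle is back where it was at the start, all three eggs are in cells, and the knob is at its stop. The cup, salt jar, spoon and purple eggs have not moved.

```bash
python3 -c "
from rig import manip
print(manip.sign_off())"
```

```text
the job is handed in; nothing more can be done
None
```

The job is handed in at about 48 s: the rack is turned over and seated ribbed side up, all three eggs present are in their own cells, the timer knob is at its stop, and the cup, salt jar and spoon are where they were; no verdict was returned.

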